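# Bolt down the pot holder and load it for a puncture test

## Task

The pot holder on the sample stage has slipped sideways, so its bolt holes no longer line up with those in the stage plate below. First push the tapered drift down to its collar through one pair of holes to bring them into line; fit both hand bolts fully home in the two holes and put the drift back in a hole of the rack. Stand every foil-sealed pot fully seated in a well of the holder and, once the holder is bolted and loaded, press its lid shut until it snaps past the catch; leave the marker pen, the square tube and the loose probe beside the stage where they are.

Things in the scene. Friction and masses are not known exactly. Their poses are not given: they have to be found in the camera images.
- holder (a joint): slide of the pot holder on the stage, m: 0 = its two bolt holes exactly over the stage's, + = shifted along stage +y. Starts +4 to 6 mm, range 7.5 mm either way, 6 N friction, stays where put. Holder: blue block with 4 wells, 80 mm front to back, 236 wide, top 115 mm above the bench, on an aluminium flange 12 mm thick (top at 87 mm) that reaches towards the robot and has the 18 mm holes
- stage_hole_l (a point): left of two 18 mm holes through the stage: centre of its mouth, 75 mm above the bench, under the flange, whose own hole is off by the holder joint's value. Stage: steel plate 190 x 280 mm, 16 thick, on 4 black pillars; free below the hole to the bench. Axes are the stage's: x from the flange towards the wells, y from hole r to l, z up. The block's front face is 44 mm behind (+x) the hole
- stage_hole_r (a point): the right hole, like the left; the holes are 170 mm apart along y, and the line of the wells is 84 mm behind them (+x)
- well0 (a point): pot well 0 of 4 in a row along y at 58 mm pitch (0 leftmost, at +y): centre of its flat floor, 89 mm above the bench; 51 mm wide, 26 mm deep, mouth in the block's top at 115 mm. A seated pot stands 20 mm proud. Moves with the holder
- well1 (a point): pot well 1 of 4 in a row along y at 58 mm pitch (0 leftmost, at +y): centre of its flat floor, 89 mm above the bench; 51 mm wide, 26 mm deep, mouth in the block's top at 115 mm. A seated pot stands 20 mm proud. Moves with the holder
- well2 (a point): pot well 2 of 4 in a row along y at 58 mm pitch (0 leftmost, at +y): centre of its flat floor, 89 mm above the bench; 51 mm wide, 26 mm deep, mouth in the block's top at 115 mm. A seated pot stands 20 mm proud. Moves with the holder
- well3 (a point): pot well 3 of 4 in a row along y at 58 mm pitch (0 leftmost, at +y): centre of its flat floor, 89 mm above the bench; 51 mm wide, 26 mm deep, mouth in the block's top at 115 mm. A seated pot stands 20 mm proud. Moves with the holder
- lid (a joint): angle of the holder's lid, rad: 0 = shut, starts open at 1.8 to 2.0 (leaning back past upright), opens to 2.05. The hinge is stiff (0.18 N m; lid 0.22 kg) and stays where left. At about 0.14 a nub on its front tongue meets a sprung ball in the block's front face; a push of some 6 N on the front pad snaps it past, then it stays shut at 0
- lid_hinge (a point): middle of the lid's hinge, 103 mm above the bench, 46 mm behind the wells' line, along stage y. Lid: clear plate 236 mm wide with windows; shut, it lies 35 to 41 mm above the hinge, from 98.5 mm in front (free edge) to 4 behind; black press pad at the middle, 71 to 95 mm in front, top at 44. Open by a, a point p in front and h above goes to h sin a - p cos a behind, p sin a + h cos a above
- pot0: white foil-sealed sample pot with green band and silver top, 48 mm across, 46 tall, bottom edge bevelled 3 mm in and 4 up, about 110 g, heavy at the bottom; origin at the centre of its underside, z up. At first on the grey-blue mat (200 x 200 x 3 mm). May be absent
- pot1: white foil-sealed sample pot with green band and silver top, 48 mm across, 46 tall, bottom edge bevelled 3 mm in and 4 up, about 110 g, heavy at the bottom; origin at the centre of its underside, z up. At first on the grey-blue mat (200 x 200 x 3 mm). May be absent
- pot2: white foil-sealed sample pot with green band and silver top, 48 mm across, 46 tall, bottom edge bevelled 3 mm in and 4 up, about 110 g, heavy at the bottom; origin at the centre of its underside, z up. At first on the grey-blue mat (200 x 200 x 3 mm). May be absent
- pot3: white foil-sealed sample pot with green band and silver top, 48 mm across, 46 tall, bottom edge bevelled 3 mm in and 4 up, about 110 g, heavy at the bottom; origin at the centre of its underside, z up. At first on the grey-blue mat (200 x 200 x 3 mm). May be absent
- bolt0: drop-in hand bolt, 84 mm long, 120 g, hanging upright in the rack by its head: plain shank 15 mm across, 48 long, with a 9 mm tapered nose (7 mm at the tip), then a 30 mm flange 4 thick, then a black grip 26 mm across, 32 long. Origin at the nose tip, z towards the head. Home in the holder, its flange lies on the holder's and its tip is 39 mm above the bench
- bolt1: drop-in hand bolt, 84 mm long, 120 g, hanging upright in the rack by its head: plain shank 15 mm across, 48 long, with a 9 mm tapered nose (7 mm at the tip), then a 30 mm flange 4 thick, then a black grip 26 mm across, 32 long. Origin at the nose tip, z towards the head. Home in the holder, its flange lies on the holder's and its tip is 39 mm above the bench
- drift: tapered drift with red handle, 158 mm long, 280 g, hanging upright in the rack: tip 5 mm across, widening over 42 mm to 17 mm, then straight up to a 30 mm collar from 76 to 82 mm, then a round handle 22 mm across up to 158. Origin at the tip, z towards the handle. Fully home in the stage, the collar is on the flange, the tip 11 mm above the bench; full width in both holes from 17 mm
- rack_hole0 (a point): one of three 19 mm holes in the wooden tool rack (top board 70 x 220 mm, 20 thick, top 100 mm above the bench, open below down to 10 mm): centre of its mouth; axes are the rack's, the holes in a row along its y at -70, 0 and +75 mm. At first holds a bolt
- rack_hole1 (a point): one of three 19 mm holes in the wooden tool rack (top board 70 x 220 mm, 20 thick, top 100 mm above the bench, open below down to 10 mm): centre of its mouth; axes are the rack's, the holes in a row along its y at -70, 0 and +75 mm. At first holds a bolt
- rack_hole2 (a point): one of three 19 mm holes in the wooden tool rack (top board 70 x 220 mm, 20 thick, top 100 mm above the bench, open below down to 10 mm): centre of its mouth; axes are the rack's, the holes in a row along its y at -70, 0 and +75 mm. At first holds the drift
- tube: bystander: square aluminium tube 25 x 25 x 130 mm, lying beyond the stage on the right; origin under its middle
- probe: bystander: aluminium compression probe, 36 mm across, 75 mm tall, standing beyond the stage on the left; origin at the centre of its underside
- marker: bystander: blue marker pen, 130 mm, lying in front of the stage; origin under its middle

How it is judged:
By the outcome, as a careful person would: the job done as asked, in the order asked, and still so for the second after the job is handed in, with the robot touching nothing.
Of pot0, pot1, pot2, pot3 only 2 to 4 are there at a start; the rules pass over those that are not, and their reading is None.
At some moment in a run one of pot0, pot1, pot2, pot3 may be knocked a few centimetres aside while the robot is not near it.
It also fails if it takes over 210 s, if anything falls off the work surface, if the arm or the gripper's body presses on something with over 40 N, if the wrist force passes 120 N, or if a joint passes its speed limit or range.

## Robot

A 6-joint arm with a two-finger parallel gripper is mounted at the origin on the work surface. World frame = base frame: x ahead of the robot, y to its left, z up, the work surface at z = 0. Lengths are in m, angles in rad, forces in N, time in s.
With the tool pointing down it reaches from about 0.3 to 0.775 m from the base axis. Payload 14.6 kg.
Tool frame: the origin (TCP) lies between the finger pads; the fingertips stand robot.tip_extent ahead of it and the grasp point (between the pads) is the TCP (robot.tip_extent is the distance from the TCP to the fingertips, in m); z points along the fingers, y is the line along which they close (so a half turn about z gives the same grasp; the last joint's range is limited). The gripper opens to 85 mm and grips with 20 to 120 N. Pads are 22 mm wide; open, the fingers measure 114 mm over their backs; the gripper's body (76 mm by 85 mm) begins 54 mm behind the grasp point. The pads swing forward as they close: fully open they stand 13 mm farther back than shut.
Start: joints at [-1.261, 0.3, 1.521, -0, 1.321, -0.067], TCP at [0.202, -0.511, 0.25] pointing down, gripper open.
Joint ranges: [-3.03, 3.03], [-0.79, 2.21], [0.23, 2.52], [-1.04, 4.18], [0, 3.07], [-2.55, 2.55]. Speed limits (rad/s): [2.22, 2.22, 2.57, 3.14, 3.14, 3.14].

## Interface

Orientations are given as a unit quaternion [w, x, y, z].
In Python, from rig import robot gives the robot as it stands.
- The arm moves only by the shell command python3 nudge.py [FORCE], which reads ROWS from standard input. ROWS is 1 to 10 rows, parted by semicolons, with the numbers parted by commas; each row has 7 numbers: dx, dy, dz in shares of the most that a row can go, 1 being 62.5 mm, then a rotation vector rx, ry, rz in units of 0.2 rad, then the finger opening in m; each row shifts and turns the commanded pose from where the row before left it, along the tool's axes as they then stand; what a row does not reach is not made up. A row lasts 1/8 s, in which the tool goes at most 0.0625 m and 0.188 rad, less where a joint would pass 70% of its speed; a pose out of reach is approached as far as the arm can. The fingers move at their own pace and stop on an object; FORCE is the grip in N (left out, the last holds). Time passes only in rows, so rows that do not move let the fingers close. It prints the time, the measured TCP pose, the force, the opening and the grip force at its end. Input that does not fit is refused with a message, and nothing moves.
- robot.sense(): the state, without advancing time (a new reading comes with each control period).
- robot.camera(name): name is "side" or "top" or "wrist"; returns the picture (400x640x3 uint8, red, green, blue); there is no depth.
- robot.calibration(name): a dict with "K" (3x3 intrinsics, pixels), "k1" (the pictures are not rectified: a ray, as slopes to the right and down, at radius r is drawn at 1 + k1 r^2 times it, then the intrinsics apply), "R" (3x3) and "t" (3): a world point X has camera coordinates R X + t. Camera axes: x right, y down, z forward; pixel columns grow to the right and rows downward; lengths in m; the calibration is good to about 2 mm. A picture is of the moment at which its call begins: read the wrist's pose just before it. calibration takes no time and is no camera call; for the wrist camera it gives the pose at the moment of the call.
- robot.close_job(): hands the job in; it is judged then, once.
The state is a dict: "time": time; "joints": joint angles; "dq": joint speeds; "joint_efforts": joint torques, N m; "position": TCP position; "orientation": TCP orientation; "contact_force": force on the tool from outside, world axes, zero at the start; "moment": the same for the moment, N m; "width": finger opening in m; "gripper_force": force on a finger pad.
Only numpy, scipy, OpenCV 4.12 (cv2) and the standard library are available. Lean on these libraries where they do the work, as an engineer would, in place of code of your own. Each camera call takes 0.05 s, during which the arm holds its last target. There are 200 camera calls.

## Working session

There is one attempt and no reset: what is moved stays moved. The work goes in short steps, Python scripts to look and compute and a shell command to move; the robot and the scene stay as the last step left them, time stands still between calls to the robot, and variables do not carry over. Pictures are saved under pics/ and viewed, at most 14 in all, crops included, and the job is handed in when it is done.

```bash
ls; mkdir -p pics
python3 - <<'E'
from rig import robot
import cv2
s=robot.sense();print(s, robot.tip_extent)
for n in("top","side","wrist"):
    im=robot.camera(n);cv2.imwrite(f"pics/{n}0.png",im[:,:,::-1]);c=robot.calibration(n);print(n,c)
E
```

```text
nudge.py
pics
rig.py
{'time': 0.0, 'joints': array([-1.26059240e+00,  3.00484185e-01,  1.52160301e+00,  1.01356173e-05,
        1.32068029e+00, -6.65571755e-02]), 'dq': array([-4.33338118e-04, -1.29937441e-03,  7.89082872e-04, -4.60029683e-04,
        5.86299724e-05,  2.92740931e-04]), 'joint_efforts': array([-1.57882137e-04, -5.43495226e+01, -3.61793911e+01, -6.69557107e-05,
        4.05838524e-03, -1.01781768e-05]), 'position': array([ 0.20230647, -0.51121043,  0.24970484]), 'orientation': array([-5.83657813e-04,  9.82308861e-01,  1.87267075e-01, -6.65109752e-05]), 'contact_force': array([ 0.24736666, -0.43201125,  0.34774164]), 'moment': array([ 0.01892198, -0.03507576, -0.00348719]), 'gripper_force': 0.0, 'width': 0.08539890458524646} 0.019
top {'K': array([[428.4961466 ,   0.        , 321.88755333],
       [  0.        , 428.4961466 , 204.33004828],
       [  0.        ,   0.        ,   1.        ]]), 'k1': -0.0696557842707321, 'R': array([[ 0.01174057, -0.99978033,  0.01736226],
       [-0.99175446, -0.01385878, -0.12
[... 206 characters left out ...]
37, 193.1601357 ],
       [  0.        ,   0.        ,   1.        ]]), 'k1': -0.006215482265455135, 'R': array([[-0.99104393, -0.13346669, -0.00431054],
       [-0.08190637,  0.63304879, -0.76976657],
       [ 0.10546698, -0.76251942, -0.63831093]]), 't': array([0.5168735 , 0.11949104, 1.21904341])}
wrist {'K': array([[354.47011229,   0.        , 319.36410915],
       [  0.        , 354.47011229, 198.37132693],
       [  0.        ,   0.        ,   1.        ]]), 'k1': 0.006545750308654836, 'R': array([[ 0.36804024, -0.92980879, -0.00141058],
       [-0.8782089 , -0.34811335,  0.32797291],
       [-0.30544314, -0.11946844, -0.94468607]]), 't': array([-0.54896189, -0.0443282 ,  0.38018423])}
```
View pics/top0.png

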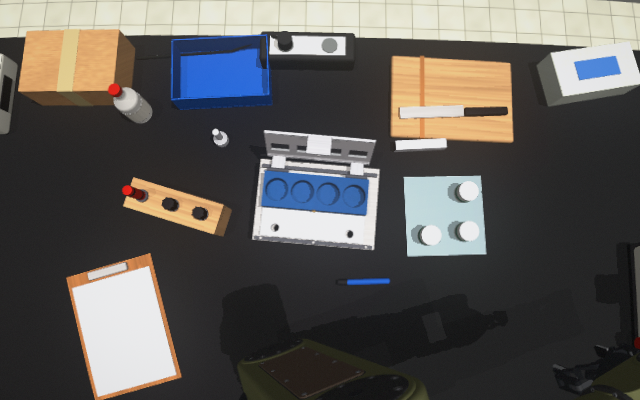

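View pics/side0.png

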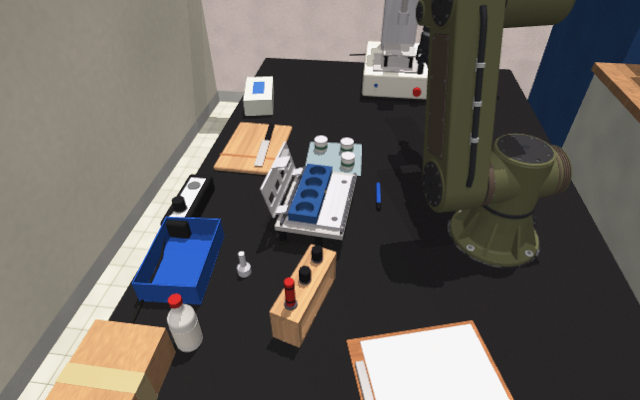

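The top view shows the stage in the middle: wells at about (277..353, 190), holes at (276,228) and (350,234). The rack is at left, with the red drift at (128,190) and bolts at (170,204) and (200,213). Three pots stand on the mat at (467,191), (430,235) and (467,231). The side view shows the same layout.

Create h.py:
```python
import numpy as np, cv2
from scipy.spatial.transform import Rotation as Rn
from rig import robot
def ray(c,uv):
    p=cv2.undistortPoints(np.array([[uv]],float),c["K"],np.array([c["k1"],0,0,0]))[0,0]
    R=np.array(c["R"]);return -R.T@c["t"],R.T@np.array([*p,1])
def plane(c,uv,z):
    o,d=ray(c,uv);return o+d*(z-o[2])/d[2]
def tri(obs):
    A=np.zeros((3,3));b=np.zeros(3)
    for c,uv in obs:
        o,d=ray(c,uv);d/=np.linalg.norm(d);P=np.eye(3)-np.outer(d,d);A+=P;b+=P@o
    X=np.linalg.solve(A,b);res=[]
    for c,uv in obs:
        o,d=ray(c,uv);d/=np.linalg.norm(d);res.append(np.linalg.norm((np.eye(3)-np.outer(d,d))@(X-o))*1e3)
    return X,np.round(res,1)
def proj(c,X):
    return cv2.projectPoints(np.array([X],float),cv2.Rodrigues(np.array(c["R"]))[0],np.array(c["t"],float),c["K"],np.array([c["k1"],0,0,0]))[0][0,0]
def snap(n,f=None):
    c=robot.calibration(n);im=np.array(robot.camera(n))[:,:,::-1].copy()
    if f: cv2.imwrite(f"pics/{f}.png",im)
    return c,im
def blobs(m,amin=15):
    n,l,s,ce=cv2.connectedComponentsWithStats(m.astype(np.uint8))
    return [(s[i,4],tuple(np.round(ce[i],1)),tuple(s[i,:4])) for i in range(1,n) if s[i,4]>=amin]
def yawq():
    s=robot.sense();q=s["orientation"];return np.array(s["position"]),Rn.from_quat([q[1],q[2],q[3],q[0]])
def go(X,yaw,X0=None,yaw0=None):
    "tool-axis shift (made first) and turn to reach X with tool x at yaw, pointing down"
    p,r=yawq();Rd=Rn.from_matrix(np.array([[np.cos(yaw),np.sin(yaw),0],[np.sin(yaw),-np.cos(yaw),0],[0,0,-1]]).astype(float))
    d=r.inv().apply(np.array(X)-p);rv=(r.inv()*Rd).as_rotvec()
    print("shift",np.round(d,4),"turn",np.round(rv,3),"| shift after turn",np.round(Rd.inv().apply(np.array(X)-p),4));return d,rv
```

Run:
```python
from h import *
im=cv2.imread("pics/top0.png");c=robot.calibration("top");hsv=cv2.cvtColor(im,cv2.COLOR_BGR2HSV)
P=lambda n,uv,z:print(n,np.round(plane(c,uv,z),3))
P("holeL",(276,228),.087);P("holeR",(350,234),.087)
for u in((277,190),(302,191),(328,194),(353,196)):P("well",u,.1)
for u in((467,191),(430,235),(467,231)):P("pot",u,.049)
P("drift",(128,190),.182);P("b",(170,204),.136);P("b",(200,213),.136)
P("lid",(262,135),.18);P("lid",(376,140),.18);P("marker",(363,281),.01)
P("stageNearL",(253,239),.075);P("stageNearR",(376,248),.075);P("stageFarL",(262,162),.075);P("stageFarR",(380,170),.075)
```

```text
holeL [0.458 0.081 0.087]
holeR [ 0.447 -0.088  0.087]
well [0.544 0.079 0.1  ]
well [0.542 0.023 0.1  ]
well [ 0.536 -0.037  0.1  ]
well [ 0.532 -0.093  0.1  ]
pot [ 0.557 -0.376  0.049]
pot [ 0.449 -0.282  0.049]
pot [ 0.459 -0.373  0.049]
drift [0.526 0.385 0.182]
b [0.504 0.31  0.136]
b [0.485 0.242 0.136]
lid [0.649 0.107 0.18 ]
lid [ 0.642 -0.135  0.18 ]
marker [ 0.338 -0.127  0.01 ]
stageNearL [0.433 0.134 0.075]
stageNearR [ 0.416 -0.149  0.075]
stageFarL [0.614 0.119 0.075]
stageFarR [ 0.599 -0.159  0.075]
```

View pics/wrist0.png

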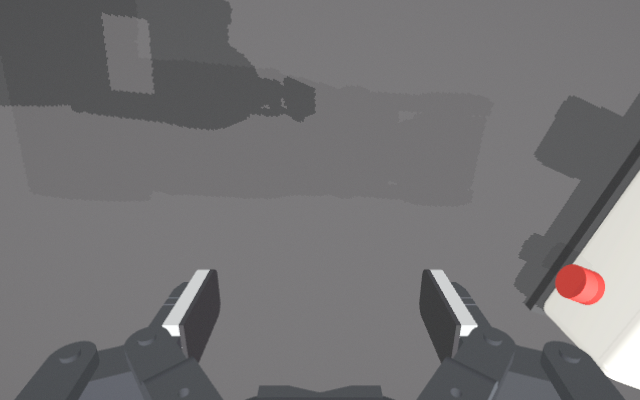

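Run:
```python
from h import *
go([.43,0,.32],3.08);go([.43,0,.32],.377)
```

```text
shift [ 0.3998 -0.3917 -0.0698] turn [-0.000e+00 -1.000e-03 -2.703e+00] | shift after turn [-0.1958  0.5243 -0.0701]
shift [ 0.3998 -0.3917 -0.0698] turn [-0.001 -0.    -0.   ] | shift after turn [ 0.3999 -0.3916 -0.0701]
```

Units first: shifts go in shares of 62.5 mm and turns go in units of 0.2 rad. So 0.04 m is 0.64, -0.0392 m is -0.6272.

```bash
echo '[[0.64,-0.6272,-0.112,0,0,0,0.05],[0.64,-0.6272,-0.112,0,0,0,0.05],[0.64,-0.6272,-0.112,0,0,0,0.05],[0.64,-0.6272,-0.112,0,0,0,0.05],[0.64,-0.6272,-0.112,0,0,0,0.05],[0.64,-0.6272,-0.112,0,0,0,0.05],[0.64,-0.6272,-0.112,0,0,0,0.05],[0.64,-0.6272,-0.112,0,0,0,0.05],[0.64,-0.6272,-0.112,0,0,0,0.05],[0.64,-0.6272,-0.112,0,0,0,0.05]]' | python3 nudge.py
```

```text
refused: ROWS must be rows parted by semicolons, with the numbers parted by commas. Nothing was moved.
```

I used the wrong layout. The manual says rows parted by semicolons, with the numbers parted by commas; once more.

```bash
echo '0.64,-0.6272,-0.112,0,0,0,0.05;0.64,-0.6272,-0.112,0,0,0,0.05;0.64,-0.6272,-0.112,0,0,0,0.05;0.64,-0.6272,-0.112,0,0,0,0.05;0.64,-0.6272,-0.112,0,0,0,0.05;0.64,-0.6272,-0.112,0,0,0,0.05;0.64,-0.6272,-0.112,0,0,0,0.05;0.64,-0.6272,-0.112,0,0,0,0.05;0.64,-0.6272,-0.112,0,0,0,0.05;0.64,-0.6272,-0.112,0,0,0,0.05' | python3 nudge.py
echo '0,0,0,0,0,-0.9,0.05;0,0,0,0,0,-0.9,0.05;0,0,0,0,0,-0.9,0.05;0,0,0,0,0,-0.9,0.05;0,0,0,0,0,-0.9,0.05;0,0,0,0,0,-0.9,0.05;0,0,0,0,0,-0.9,0.05' | python3 nudge.py
echo '0,0,0,0,0,-0.9,0.05;0,0,0,0,0,-0.9,0.05;0,0,0,0,0,-0.9,0.05;0,0,0,0,0,-0.9,0.05;0,0,0,0,0,-0.9,0.05;0,0,0,0,0,-0.9,0.05;0,0,0,0,0,-0.9,0.05;0,0,0,0,0,-0.9,0.05;0,0,0,0,0,0,0.05' | python3 nudge.py
python3 - <<'E'
from h import *
go([.43,0,.32],3.08);print(robot.sense()["joints"])
snap("wrist","w1")
E
```

```text
time: 1.4
position: [0.4304, 0.0022, 0.3206]
orientation: [0.0, 0.982, 0.187, 0.0]
contact_force: [0.8, -1.2, -0.3]
width: 0.05
gripper_force: 0.0
time: 2.28
position: [0.43, 0.0003, 0.3201]
orientation: [-0.0, 0.681, 0.732, -0.0]
contact_force: [0.2, -0.5, -0.6]
width: 0.0502
gripper_force: 0.0
time: 3.4
position: [0.43, 0.0003, 0.3201]
orientation: [-0.0, 0.033, 0.999, 0.0]
contact_force: [-0.6, 0.9, 0.1]
width: 0.0498
gripper_force: 0.0
shift [-0.     -0.0003  0.0001] turn [ 0.    -0.    -0.004] | shift after turn [-0.     -0.0003  0.0001]
[-8.45877168e-02 -2.29339018e-02  1.72554638e+00  1.02243466e-05
  1.43934468e+00 -1.58942867e+00]
```

View pics/w1.png

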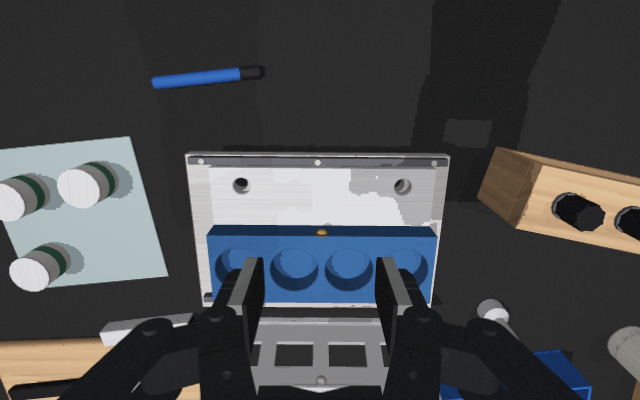

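Wrist view: flange holes at about (241,186) for the right and (402,186) for the left, and the catch ball at (321,232). Next I'll zoom in on the holes and take a second view.

In the tool's units: 0.05 m is 0.8.

```bash
echo '0,0.8,0,0,0,0,0.05;0,0.8,0,0,0,0,0.05;0,0,0,0,0,0,0.05;0,0,0,0,0,0,0.05' | python3 nudge.py
python3 - <<'E'
from h import *
import pickle
go([.43,.1,.32],3.08)
c2,i2=snap("wrist","w2");pickle.dump(c2,open("c2.pkl","wb"))
i1=cv2.imread("pics/w1.png")
def hole(im,a):
    u,v=a;g=im[v-22:v+22,u-25:u+25];return cv2.resize(g,None,fx=7,fy=7,interpolation=cv2.INTER_CUBIC)
# predicted location in image2
p=[tuple(int(round(x)) for x in proj(c2,X)) for X in([.458,.081,.087],[.447,-.088,.087])];print(p)
cv2.imwrite("pics/holes.png",np.vstack([np.hstack([hole(i1,(402,186)),hole(i1,(241,186))]),np.hstack([hole(i2,p[0]),hole(i2,p[1])])])[:600])
E
```

```text
time: 3.95
position: [0.4365, 0.0999, 0.3202]
orientation: [-0.0, 0.033, 0.999, -0.0]
contact_force: [0.4, 0.2, -0.3]
width: 0.0499
gripper_force: 0.0
shift [ 0.0065 -0.0003  0.0002] turn [-0.    -0.    -0.005] | shift after turn [ 0.0065 -0.0003  0.0002]
[(303, 185), (142, 186)]
```

View pics/holes.png

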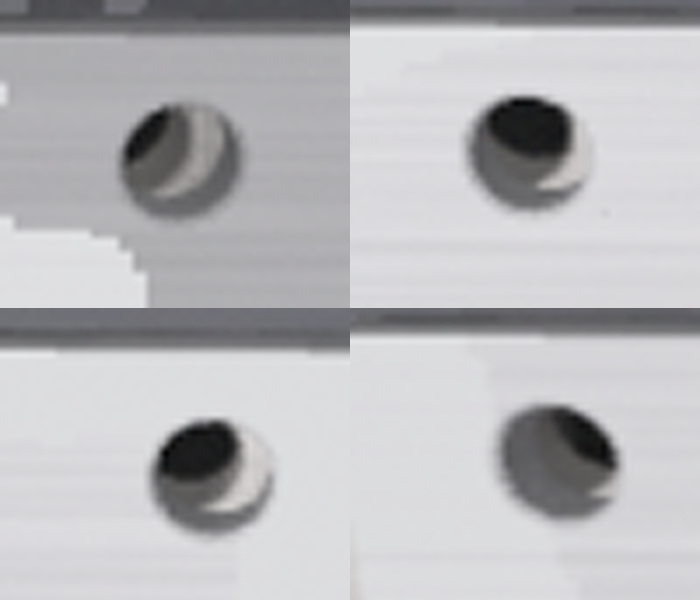

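Both flange holes are clearly seen. The bright crescent on the +y side is the stage's ledge, which matches a holder offset of +y.

In the tool's units: -0.055 m is -0.88, -0.045 m is -0.72, 0.1 rad is 0.5.

```bash
echo '-0.56,-0.72,0,0,0,0.5,0.05;-0.56,-0.72,0,0,0,0.5,0.05;-0.16,-0.88,0,0,0,0.2,0.05;0,-0.88,0,0,0,0,0.05;0,0,0,0,0,0,0.05;0,0,0,0,0,0,0.05' | python3 nudge.py
python3 - <<'E'
from h import *
import pickle
c2=pickle.load(open("c2.pkl","rb"))
# view-1 wrist calibration rebuilt from same tool offset: translate
c1=dict(c2);R=np.array(c2["R"]);C2=-R.T@c2["t"];C1=C2+np.array([.43-.4365,.0003-.0999,.3201-.3202]);c1["t"]=-R@C1
pickle.dump(c1,open("c1.pkl","wb"))
L=tri([(c1,(402.4,186.4)),(c2,(307.9,186.6))]);Rr=tri([(c1,(241.3,185.3)),(c2,(146.4,185.6))]);print(L,Rr,np.linalg.norm((L[0]-Rr[0])[:2]))
d=L[0]-Rr[0];print("stage yaw",-np.arctan2(d[0],d[1]))
print("plane",plane(c1,(402.4,186.4),.087),plane(c2,(307.9,186.6),.087),plane(c1,(241.3,185.3),.087),plane(c2,(146.4,185.6),.087))
print(yawq()[0],robot.sense()["joints"]);snap("wrist","w3")
E
```

```text
time: 4.75
position: [0.4743, -0.1059, 0.3204]
orientation: [0.0, 0.153, 0.988, 0.0]
contact_force: [-0.7, -1.1, -0.1]
width: 0.0498
gripper_force: 0.0
(array([0.46010226, 0.08593283, 0.08532463]), array([0., 0.])) (array([ 0.44746467, -0.08354322,  0.08576793]), array([0.1, 0.1])) 0.16994658644341365
stage yaw -0.07443084552693256
plane [0.45951696 0.08555687 0.087     ] [0.45962505 0.08602048 0.087     ] [ 0.44700238 -0.08322234  0.087     ] [ 0.44723136 -0.08291389  0.087     ]
[ 0.47426599 -0.10589563  0.32038128] [-2.95141962e-01  1.07951485e-01  1.58870292e+00  1.59133187e-04
  1.44480067e+00 -1.55878610e+00]
```

View pics/w3.png

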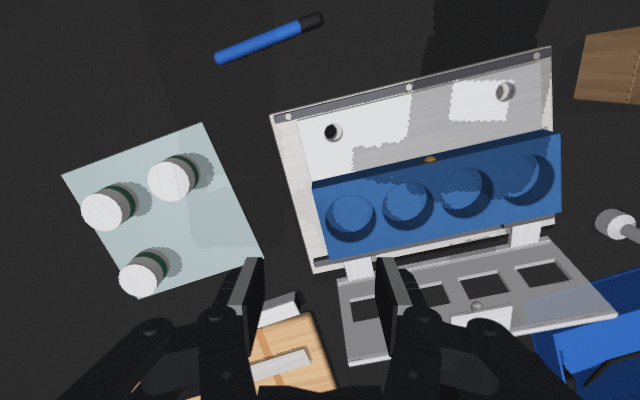

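I shifted the wrong way, but this view usefully shows the pots' tops at (170,180), (103,210) and (140,280). Now to the rack.

Run:
```python
from h import *
import pickle
pickle.dump(robot.calibration("wrist"),open("c3.pkl","wb"))
go([.49,.30,.32],2.86)
```

```text
shift [0.1071 0.3912 0.0004] turn [ 0.     0.    -0.024] | shift after turn [0.0977 0.3936 0.0004]
```

In the tool's units: 0.049 m is 0.784, 0.0134 m is 0.2144, -0.024 rad is -0.12.

```bash
echo '0.2144,0.784,0,0,0,0,0.05;0.2144,0.784,0,0,0,0,0.05;0.2144,0.784,0,0,0,0,0.05;0.2144,0.784,0,0,0,0,0.05;0.2144,0.784,0,0,0,0,0.05;0.2144,0.784,0,0,0,0,0.05;0.2144,0.784,0,0,0,0,0.05;0.2144,0.784,0,0,0,-0.12,0.05;0,0,0,0,0,0,0.05;0,0,0,0,0,0,0.05' | python3 nudge.py
python3 - <<'E'
from h import *
import pickle
c,i=snap("wrist","w4");pickle.dump(c,open("c4.pkl","wb"));go([.49,.30,.32],2.86)
E
echo '0,0.8,0,0,0,0,0.05;0,0.8,0,0,0,0,0.05;0,0,0,0,0,0,0.05;0,0,0,0,0,0,0.05' | python3 nudge.py
python3 - <<'E'
from h import *
import pickle
c,i=snap("wrist","w5");pickle.dump(c,open("c5.pkl","wb"));print(yawq()[0])
cv2.imwrite("pics/w45.png",np.vstack([cv2.imread("pics/w4.png")[60:340],i[60:340]]))
E
```

```text
time: 6.05
position: [0.4894, 0.3011, 0.3201]
orientation: [-0.0, 0.139, 0.99, -0.0]
contact_force: [0.1, 0.2, 0.3]
width: 0.0499
gripper_force: 0.0
shift [-0.0005 -0.0004  0.0003] turn [-0.     0.     0.001] | shift after turn [-0.0005 -0.0004  0.0003]
time: 6.6
position: [0.5177, 0.3958, 0.3204]
orientation: [0.0, 0.14, 0.99, -0.0]
contact_force: [0.1, 0.5, 0.3]
width: 0.0496
gripper_force: 0.0
[0.51769034 0.39560127 0.32081826]
```

View pics/w45.png

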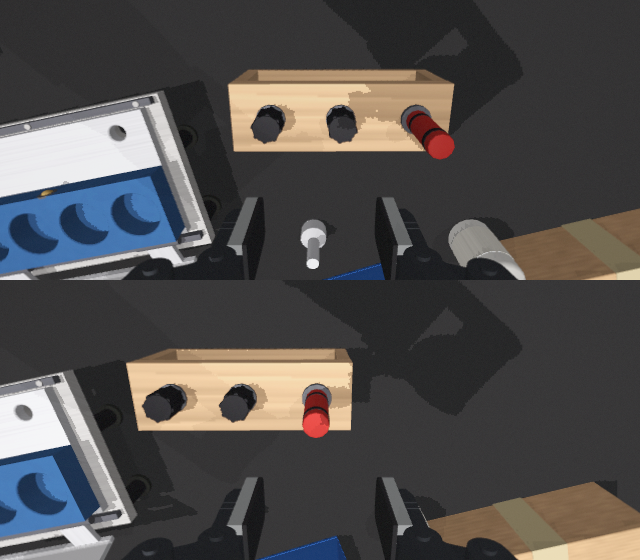

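Run:
```python
from h import *
import pickle
C=[pickle.load(open(f"c{k}.pkl","rb")) for k in(4,5)]
I=[cv2.imread(f"pics/w{k}.png") for k in(4,5)]
for im,wins in zip(I,[((245,155,290,210),(320,155,365,210)),((135,155,190,210),(212,155,262,210))]):
    hsv=cv2.cvtColor(im,cv2.COLOR_BGR2HSV)
    red=((hsv[...,0]<8)|(hsv[...,0]>172))&(hsv[...,1]>150)&(hsv[...,2]>60)
    for t in(150,170,190): print(t,blobs(red&(hsv[...,2]>t),40))
    for x0,y0,x1,y1 in wins:
        g=im[y0:y1,x0:x1].max(2);s=hsv[y0:y1,x0:x1,1]
        print((x0,y0));print("\n".join(" ".join("%3d"%v for v in r[::2]) for r in g[::3]))
```

```text
150 [(np.int32(487), (np.float64(440.7), np.float64(206.4)), (np.int32(428), np.int32(195), np.int32(26), np.int32(24)))]
170 [(np.int32(406), (np.float64(440.4), np.float64(205.8)), (np.int32(429), np.int32(195), np.int32(24), np.int32(23)))]
190 []
(245, 155)
236 236 237 237 236 236 236 236 236 236 236 236 236 236 236 236 236 237 236 236 236 236 236
237 236 236 236 237 236 237 236 236 237 237 236 236 236 236 237 236 237 237 237 237 237 237
236 236 236 236 236 237 236 236 236 236 236 236 236 237 237 237 236 236 236 237 236 236 236
236 236 236 236 237 236 236 236 236 237 230 225 203 228 224 196 235 232 199 236 232 237 236
236 236 236 236 236 236 236 235 155 116 134 130  97  19  63  95  72 156 184 184 184 232 232
225 225 225 225 225 224 218 116  21  16  23  21  20  20  20  21  45  91  72 173 172 174 174
229 229 230 229 229 226 121  19  19  21  23  30  16  22  23  21  21  22  32  79 175 175 176
234 234 236 236 236 223  36  22  36  51  49  48  46  21  22  22  16  18  28  94 160 188 188
225 226 225 226 226  46  60  63  64  64  64  64  64  67  55  29  34  21  19  77 106 184 184
225 226 22
[... 6384 characters left out ...]

222 221 221 221 213  57  57  59  61  58  57  61  60  61  60  61  62  63  56 174 221 221 220 220 221
228 220 218 219 214  55  58  58  57  58  56  56  60  58  57  61  60  50 197 220 220 221 221 220 220
218 212 213 213 213 209 157  75  57  57  59  57  61  59  58  60  45 192 215 215 215 215 215 216 216
213 214 225 226 226 227 226 227 201 134  55  56  84 125 169 125 187 227 228 228 228 228 229 229 229
235 235 234 234 234 234 234 234 235 235 235 235 235 235 234 234 235 235 235 234 235 234 234 234 234
232 233 233 233 233 233 233 233 233 233 233 233 233 234 233 233 233 233 233 233 233 233 232 232 232
222 222 222 222 222 222 222 222 223 223 222 222 222 222 222 223 222 222 222 221 221 221 221 221 221
```

Run:
```python
from h import *
import pickle
C=[pickle.load(open(f"c{k}.pkl","rb")) for k in(4,5)]
I=[cv2.imread(f"pics/w{k}.png") for k in(4,5)]
def face(im,w):
    x0,y0,x1,y1=w;g=im[y0:y1,x0:x1].max(2);m=((g>43)&(g<80)).astype(np.uint8)
    m=cv2.morphologyEx(m,cv2.MORPH_OPEN,np.ones((5,5)))
    cs=max(cv2.findContours(m,0,2)[0],key=cv2.contourArea);(x,y),r=cv2.minEnclosingCircle(cs);M=cv2.moments(cv2.convexHull(cs))
    return (M["m10"]/M["m00"]+x0,M["m01"]/M["m00"]+y0),r
P={}
for n,a,b in(("near",(245,155,290,210),(145,155,190,210)),("mid",(320,155,365,210),(212,155,262,210))):
    A,B=face(I[0],a),face(I[1],b);print(n,A,B);P[n]=tri([(C[0],A[0]),(C[1],B[0])]);print(P[n])
P["drift"]=tri([(C[0],(440.4,206.2)),(C[1],(315.5,204.9))]);print(P["drift"])
d=P["drift"][0]-P["near"][0];print(np.linalg.norm(d[:2]),np.arctan2(d[1],d[0])+np.pi/2)
d=P["mid"][0]-P["near"][0];print(np.linalg.norm(d[:2]),np.arctan2(d[1],d[0])+np.pi/2)
D=P["drift"][0];go([D[0],D[1],.30],2.86);go([D[0],D[1],.15],2.86)
```

```text
near ((265.18494623655914, 188.60983102918587), 14.212770462036133) ((157.1985127707727, 188.00969932104752), 14.866168975830078)
(array([0.48688322, 0.2494153 , 0.13304693]), array([0.2, 0.2]))
mid ((342.11764705882354, 188.8680361033302), 14.172694206237793) ((233.91879562043795, 187.30261557177616), 14.866168975830078)
(array([0.50586642, 0.31732416, 0.13417449]), array([0.2, 0.2]))
(array([0.52665716, 0.38936335, 0.18005092]), array([0.1, 0.1]))
0.1454902881224874 2.864688864196135
0.07051223306887248 2.8690111332319086
shift [-0.0103 -0.0035  0.0208] turn [ 0.  0. -0.] | shift after turn [-0.0103 -0.0035  0.0208]
shift [-0.0103 -0.0035  0.1708] turn [ 0.  0. -0.] | shift after turn [-0.0103 -0.0035  0.1708]
```

In the tool's units: 0.05 m is 0.8, 0.045 m is 0.72.

```bash
echo '-0.1648,-0.056,0.3328,0,0,0,0.05;0,0,0.8,0,0,0,0.05;0,0,0.8,0,0,0,0.05;0,0,0.72,0,0,0,0.05;0,0,0,0,0,0,0.05;0,0,0,0,0,0,0.0;0,0,0,0,0,0,0.0;0,0,0,0,0,0,0.0;0,0,0,0,0,0,0.0' | python3 nudge.py 100
python3 - <<'E'
from h import *
s=robot.sense();print(s["contact_force"],s["moment"])
E
```

```text
time: 7.78
position: [0.5273, 0.3907, 0.1577]
orientation: [0.002, 0.14, 0.99, 0.001]
contact_force: [-0.5, -3.5, 7.4]
width: 0.0203
gripper_force: 97.2
[-0.50428567 -3.51297466  7.35495579] [-0.54010086  0.19465366 -0.00564028]
```

```bash
echo '0,0,-0.64,0,0,0,0.0;0,0,-0.64,0,0,0,0.0;0,0,-0.64,0,0,0,0.0;0,0,0,0,0,0,0.0;0,0,0,0,0,0,0' | python3 nudge.py
python3 - <<'E'
from h import *
s=robot.sense();print(s["contact_force"],s["moment"],s["orientation"])
c,i=snap("wrist","w6")
p,r=yawq();T=p+r.apply([0,0,0.131])
hsv=cv2.cvtColor(i,cv2.COLOR_BGR2HSV)
red=((hsv[...,0]<8)|(hsv[...,0]>172))&(hsv[...,1]>120)&(hsv[...,2]>50);print(blobs(red))
print("tip pred",proj(c,T),"collar pred",proj(c,p+r.apply([0,0,.055])))
cv2.imwrite("pics/w6c.png",cv2.resize(i[100:400,170:470],None,fx=2,fy=2))
yaw=np.pi-.0744
go([.4598,.0832,.30],yaw)
E
```

```text
time: 8.4
position: [0.5263, 0.3904, 0.2743]
orientation: [-0.0, 0.14, 0.99, -0.0]
contact_force: [0.7, 0.3, -3.5]
width: 0.02
gripper_force: 99.0
[ 0.68940601  0.27124579 -3.53862114] [ 0.00889853 -0.01018505 -0.03140326] [-1.04124366e-04  1.39944766e-01  9.90159302e-01 -9.21295108e-05]
[(np.int32(339), (np.float64(318.4), np.float64(233.1)), (np.int32(299), np.int32(225), np.int32(40), np.int32(21))), (np.int32(2082), (np.float64(319.1), np.float64(267.7)), (np.int32(294), np.int32(240), np.int32(52), np.int32(59))), (np.int32(3318), (np.float64(319.6), np.float64(329.8)), (np.int32(289), np.int32(296), np.int32(63), np.int32(68)))]
tip pred [319.91876201 195.71554006] collar pred [320.34819639 239.71713054]
shift [-0.0213 -0.3135 -0.0261] turn [-0.001 -0.001 -0.206] | shift after turn [ 0.0434 -0.3112 -0.0264]
```

View pics/w6c.png

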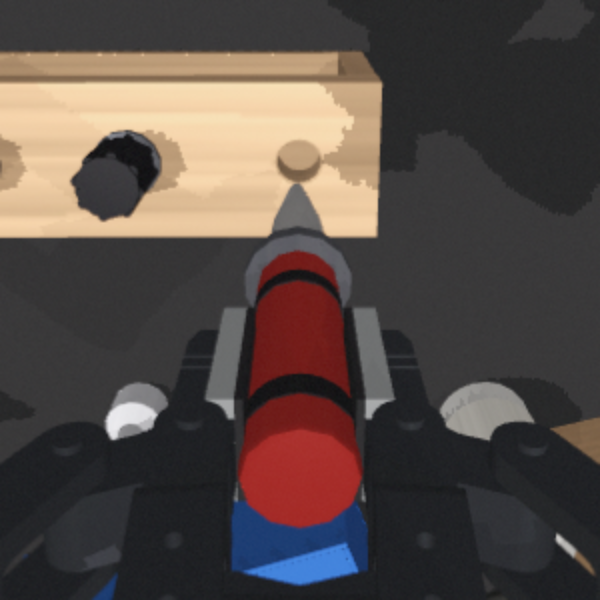

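The drift is gripped straight. Its tip is at pixel (318.5,192.5) and the empty rack hole is visible at about (319.5,179).

```bash
python3 - <<'E'
from h import *
p,r=yawq();c=robot.calibration("wrist")
X=plane(c,(318.5,192.5),p[2]-.1337);print("tip in tool",r.inv().apply(X-p));print("rack hole2",plane(c,(319.5,179.5),.1))
E
echo '0,-0.8,-0.08,0,0,-0.17,0.0;0,-0.8,-0.08,0,0,-0.17,0;0.112,-0.832,-0.08,0,0,-0.17,0;0.144,-0.832,-0.08,0,0,-0.17,0;0.192,-0.88,-0.08,0,0,-0.17,0;0.16,-0.848,0,0,0,-0.17,0;0,0,0,0,0,0,0;0,0,0,0,0,0,0' | python3 nudge.py
python3 - <<'E'
from h import *
go([.4598,.0832,.25],np.pi-.0744)
E
```

```text
tip in tool [ 0.00208643 -0.00126882  0.13370367]
rack hole2 [0.52501419 0.38996087 0.1       ]
time: 9.45
position: [0.4289, 0.091, 0.2991]
orientation: [-0.0, 0.039, 0.999, 0.0]
contact_force: [0.1, 0.7, -2.0]
width: 0.0198
gripper_force: 99.1
shift [-0.0315 -0.0054  0.0491] turn [ 0.    -0.001 -0.003] | shift after turn [-0.0314 -0.0055  0.0491]
```

In the tool's units: -0.0336 m is -0.5376, 0.03 m is 0.48.

```bash
echo '-0.5376,-0.0704,0,0,0,0,0;0,0,0.48,0,0,0,0;0,0,0.464,0,0,0,0;0,0,0,0,0,0,0;0,0,0,0,0,0,0' | python3 nudge.py
python3 - <<'E'
from h import *
c,i=snap("wrist","w7");p,r=yawq();print(p)
print("tip pred",proj(c,p+r.apply([.0021,-.0013,.1337])),"hole pred",proj(c,[.460,.0858,.087]))
cv2.imwrite("pics/w7c.png",cv2.resize(i[130:260,255:395],None,fx=4,fy=4,interpolation=cv2.INTER_CUBIC))
E
```

```text
time: 10.07
position: [0.4625, 0.0845, 0.2414]
orientation: [0.0, 0.038, 0.999, 0.0]
contact_force: [0.0, -0.7, -3.3]
width: 0.0197
gripper_force: 99.1
[0.46255083 0.08437925 0.24167377]
tip pred [317.83277091 192.92126246] hole pred [320.9446466  183.94740255]
```

View pics/w7c.png

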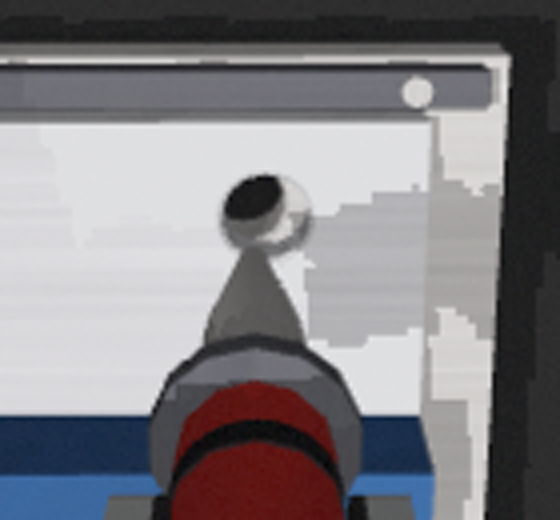

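Tip at about (318.6,191.9); flange hole centre at (321.4,183.1). The stage hole shows dark on the hole's -y side.

Run:
```python
from h import *
c=robot.calibration("wrist");p,r=yawq();zt=p[2]-.1337
T=plane(c,(318.6,191.9),zt);H=plane(c,(321.4,183.1),.087)
print(T,H,"err in tool (to hole)",r.inv().apply(H-T)*1e3)
```

```text
[0.4600333  0.08378553 0.10797377] [0.45954627 0.08609677 0.087     ] err in tool (to hole) [ 0.69543618  2.26040127 20.97343611]
```

In the tool's units: 0.0007 m is 0.0112, 0.02 m is 0.32.

```bash
echo '0.0112,0,0.32,0,0,0,0;0,0,0.32,0,0,0,0;0,0,0,0,0,0,0;0,0,0,0,0,0,0' | python3 nudge.py 120; echo '0,0,0.16,0,0,0,0;0,0,0.16,0,0,0,0;0,0,0,0,0,0,0;0,0,0,0,0,0,0' | python3 nudge.py;echo '0,0,0.16,0,0,0,0;0,0,0,0,0,0,0;0,0,0,0,0,0,0;0,0,0,0,0,0,0' | python3 nudge.py
```

```text
time: 10.62
position: [0.4619, 0.0841, 0.2018]
orientation: [0.001, 0.038, 0.999, 0.0]
contact_force: [0.1, -0.1, -2.0]
width: 0.0195
gripper_force: 117.2
time: 11.12
position: [0.4612, 0.0842, 0.1803]
orientation: [-0.0, 0.038, 0.999, 0.0]
contact_force: [0.5, 5.0, -5.0]
width: 0.0198
gripper_force: 117.2
time: 11.62
position: [0.4612, 0.0837, 0.1703]
orientation: [-0.0, 0.038, 0.999, -0.0]
contact_force: [-1.2, -1.8, -7.0]
width: 0.0199
gripper_force: 117.3
```

```bash
echo '0,0,0.16,0,0,0,0;0,0,0,0,0,0,0;0,0,0,0,0,0,0' | python3 nudge.py; echo '0,0,0.16,0,0,0,0;0,0,0,0,0,0,0;0,0,0,0,0,0,0' | python3 nudge.py;echo '0,0,0.128,0,0,0,0;0,0,0,0,0,0,0;0,0,0,0,0,0,0;0,0,0,0,0,0,0' | python3 nudge.py
python3 - <<'E'
from h import *
s=robot.sense();print(s["contact_force"],s["moment"],s["position"],s["orientation"])
E
```

```text
time: 12.0
position: [0.4611, 0.0834, 0.1601]
orientation: [-0.0, 0.038, 0.999, -0.001]
contact_force: [-0.6, -5.3, -7.4]
width: 0.0198
gripper_force: 118.3
time: 12.38
position: [0.4612, 0.0832, 0.1503]
orientation: [-0.0, 0.038, 0.999, -0.001]
contact_force: [-1.7, -7.2, -4.3]
width: 0.0195
gripper_force: 118.9
time: 12.88
position: [0.4618, 0.0831, 0.1446]
orientation: [0.001, 0.038, 0.999, -0.001]
contact_force: [-11.2, -9.7, 24.8]
width: 0.0196
gripper_force: 121.9
[-11.24932836  -9.73526788  24.8343572 ] [-2.14477202  2.52899453 -0.01912478] [0.46184339 0.08314677 0.1446128 ] [ 1.02103943e-03  3.82949311e-02  9.99265650e-01 -7.85211373e-04]
```

Seated: the collar contact came at z=0.1446, exactly as predicted. Releasing, then on to the near bolt.

```bash
echo '0,0,-0.128,0,0,0,0;0,0,0,0,0,0,0.05;0,0,0,0,0,0,0.05;0,0,0,0,0,0,0.05;0,0,-0.8,0,0,0,0.05;0,0,-0.8,0,0,0,0.05;0,0,-0.08,0,0,0,0.05;0,0,0,0,0,0,0.05' | python3 nudge.py
python3 - <<'E'
from h import *
go([.488,.2499,.25],2.866)
E
```

```text
time: 13.88
position: [0.4613, 0.084, 0.2551]
orientation: [0.0, 0.038, 0.999, 0.0]
contact_force: [-0.1, 0.2, 0.2]
width: 0.0496
gripper_force: 0.0
shift [-0.0139  0.1675  0.0052] turn [0.    0.    0.199] | shift after turn [0.0194 0.1669 0.0051]
```

In the tool's units: 0.0558 m is 0.8928, -0.0047 m is -0.0752, 0.1 rad is 0.5.

```bash
echo '-0.0752,0.8928,0,0,0,0,0.05;-0.0736,0.8928,0,0,0,0,0.05;-0.0736,0.8928,0,0,0,0,0.05;0,0,0,0,0,0.5,0.05;0,0,0,0,0,0.495,0.05;0,0,0,0,0,0,0.05;0,0,0,0,0,0,0.05' | python3 nudge.py
python3 - <<'E'
from h import *
go([.488,.2499,.128],2.866)
c,i=snap("wrist","w8")
E
echo '0,0,0.96,0,0,0,0.05;0,0,0.96,0,0,0,0.05;0,0,0,0,0,0,0.05;0,0,0,0,0,0,0;0,0,0,0,0,0,0;0,0,0,0,0,0,0;0,0,0,0,0,0,0' | python3 nudge.py 60
```

```text
time: 14.75
position: [0.4879, 0.2496, 0.2547]
orientation: [-0.001, 0.136, 0.991, -0.0]
contact_force: [-0.4, -0.4, -0.9]
width: 0.0501
gripper_force: 0.0
shift [-1.000e-04  4.000e-04  1.267e-01] turn [-0.001 -0.001  0.002] | shift after turn [-0.      0.0003  0.1267]
time: 15.68
position: [0.4892, 0.2502, 0.1385]
orientation: [0.002, 0.137, 0.991, 0.001]
contact_force: [-1.0, -1.4, 6.7]
width: 0.0242
gripper_force: 58.8
```

In the tool's units: 0.0065 m is 0.104.

```bash
echo '0,0,0,0,0,0,0.05;0,0,0.104,0,0,0,0.05;0,0,0,0,0,0,0.05;0,0,0,0,0,0,0;0,0,0,0,0,0,0;0,0,0,0,0,0,0;0,0,0,0,0,0,0' | python3 nudge.py 80; echo '0,0,-0.8,0,0,0,0;0,0,-0.8,0,0,0,0;0,0,-0.48,0,0,0,0;0,0,0,0,0,0,0;0,0,0,0,0,0,0' | python3 nudge.py
python3 - <<'E'
from h import *
c,i=snap("wrist","w9");p,r=yawq();print(p)
print("tip pred",proj(c,p+r.apply([.0,-.000,.093])))
cv2.imwrite("pics/w9c.png",cv2.resize(i[120:400,190:450],None,fx=2,fy=2,interpolation=cv2.INTER_CUBIC))
go([.449,-.086,.26],np.pi-.0744)
E
```

```text
time: 16.55
position: [0.4882, 0.2498, 0.1293]
orientation: [0.0, 0.137, 0.991, 0.0]
contact_force: [-1.0, -1.0, 6.6]
width: 0.024
gripper_force: 78.5
time: 17.18
position: [0.4876, 0.2496, 0.2574]
orientation: [-0.001, 0.137, 0.991, -0.001]
contact_force: [-0.2, 0.2, -0.9]
width: 0.0237
gripper_force: 79.5
[0.4876015  0.24960549 0.25723534]
tip pred [320.30821106 214.78351999]
shift [-0.0542 -0.3334 -0.0023] turn [-0.001 -0.002 -0.201] | shift after turn [ 0.0135 -0.3375 -0.0028]
```

View pics/w9c.png

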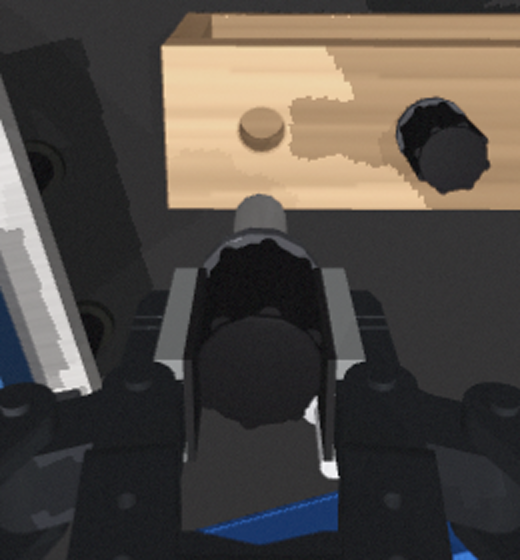

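Units first: shifts go in shares of 62.5 mm and turns go in units of 0.2 rad. So -0.056 m is -0.896, -0.0555 m is -0.888, -0.05 rad is -0.25.

```bash
echo '0,0,-0.48,0,0,0,0;-0.144,-0.888,0,0,0,0,0;-0.144,-0.888,0,0,0,0,0;-0.144,-0.888,0,0,0,0,0;-0.144,-0.888,0,0,0,-0.25,0;-0.096,-0.888,0,0,0,-0.25,0;-0.048,-0.896,0,0,0,-0.25,0;0,0,0,0,0,-0.25,0;0,0,0,0,0,0,0;0,0,0,0,0,0,0' | python3 nudge.py
python3 - <<'E'
from h import *
go([.4492,-.0864,.19],np.pi-.0744)
E
```

```text
time: 18.48
position: [0.4488, -0.0842, 0.2884]
orientation: [-0.001, 0.038, 0.999, 0.0]
contact_force: [-1.0, 0.4, -1.3]
width: 0.0237
gripper_force: 79.6
shift [-0.0007 -0.0022  0.0984] turn [ 0.    -0.001 -0.002] | shift after turn [-0.0006 -0.0022  0.0984]
```

In the tool's units: 0.05 m is 0.8, -0.0022 m is -0.0352.

```bash
echo '-0.0096,-0.0352,0.8,0,0,0,0;0,0,0.8,0,0,0,0;0,0,0,0,0,0,0;0,0,0,0,0,0,0' | python3 nudge.py;echo '0,0,0.32,0,0,0,0;0,0,0.16,0,0,0,0;0,0,0,0,0,0,0;0,0,0,0,0,0,0' | python3 nudge.py; echo '0,0,0.32,0,0,0,0;0,0,0,0,0,0,0;0,0,0,0,0,0,0' | python3 nudge.py
```

```text
time: 18.98
position: [0.4501, -0.0868, 0.1908]
orientation: [0.001, 0.038, 0.999, -0.0]
contact_force: [-0.5, -0.2, -0.6]
width: 0.0237
gripper_force: 79.6
time: 19.48
position: [0.4497, -0.0871, 0.16]
orientation: [0.001, 0.038, 0.999, -0.0]
contact_force: [-0.1, 1.3, -1.4]
width: 0.0235
gripper_force: 79.6
time: 19.85
position: [0.4496, -0.0871, 0.1398]
orientation: [0.0, 0.038, 0.999, -0.0]
contact_force: [0.1, -0.3, -0.9]
width: 0.0238
gripper_force: 79.7
```

In the tool's units: 0.02 m is 0.32, 0.006 m is 0.096.

```bash
echo '0,0,0.32,0,0,0,0;0,0,0.096,0,0,0,0;0,0,0,0,0,0,0;0,0,0,0,0,0,0' | python3 nudge.py; echo '0,0,-0.024,0,0,0,0.05;0,0,0,0,0,0,0.05;0,0,0,0,0,0,0.05;0,0,-0.8,0,0,0,0.05;0,0,-0.8,0,0,0,0.05;0,0,0,0,0,0,0.05' | python3 nudge.py
python3 - <<'E'
from h import *
go([.4615,.0835,.26],np.pi-.0744);snap("wrist","w10")
E
```

```text
time: 20.35
position: [0.4495, -0.0872, 0.1161]
orientation: [0.001, 0.038, 0.999, -0.0]
contact_force: [-19.8, 1.6, 37.9]
width: 0.024
gripper_force: 84.5
time: 21.1
position: [0.4505, -0.0873, 0.2177]
orientation: [0.003, 0.038, 0.999, -0.001]
contact_force: [-0.7, -0.2, -0.7]
width: 0.0498
gripper_force: 0.0
shift [ 0.0017  0.1711 -0.0425] turn [-0.001  0.006 -0.001] | shift after turn [ 0.0017  0.1711 -0.0423]
```

In the tool's units: 0.057 m is 0.912, -0.02 m is -0.32.

```bash
echo '0.008,0.912,-0.32,0,0,0,0.05;0.0096,0.912,-0.32,0,0,0,0.05;0.0096,0.912,0,0,0,0,0.05;0,0,0,0,0,0,0.05;0,0,0,0,0,0,0.05' | python3 nudge.py
python3 - <<'E'
from h import *
go([.4615,.0838,.146],np.pi-.0744)
E
```

```text
time: 21.78
position: [0.4602, 0.0834, 0.2533]
orientation: [-0.001, 0.038, 0.999, -0.0]
contact_force: [-0.4, -0.9, 0.2]
width: 0.0501
gripper_force: 0.0
shift [-0.0015  0.0006  0.1073] turn [-0.001 -0.002 -0.001] | shift after turn [-0.0013  0.0005  0.1073]
```

In the tool's units: 0.055 m is 0.88, 0.05 m is 0.8.

```bash
echo '-0.016,0.0048,0.8,0,0,0,0.05;0,0,0.88,0,0,0,0.05;0,0,0,0,0,0,0.05;0,0,0,0,0,0,0;0,0,0,0,0,0,0;0,0,0,0,0,0,0;0,0,0,0,0,0,0' | python3 nudge.py 100;echo '0,0,-0.48,0,0,0,0;0,0,-0.48,0,0,0,0;0,0,-0.48,0,0,0,0;0,0,-0.64,0,0,0,0;0,0,0,0,0,0,0;0,0,0,0,0,0,0' | python3 nudge.py
python3 - <<'E'
from h import *
go([.5268,.3904,.29],2.866);snap("wrist","w11")
E
```

```text
time: 22.65
position: [0.4625, 0.0832, 0.1518]
orientation: [0.002, 0.038, 0.999, -0.0]
contact_force: [-0.5, -6.4, 6.3]
width: 0.0201
gripper_force: 97.4
time: 23.4
position: [0.4612, 0.0838, 0.2793]
orientation: [0.0, 0.038, 0.999, 0.0]
contact_force: [-0.4, -0.4, -1.9]
width: 0.0198
gripper_force: 99.3
shift [-0.0422  0.3107 -0.0107] turn [0.  0.  0.2] | shift after turn [ 0.0203  0.3129 -0.0107]
```

In the tool's units: -0.03 m is -0.48, 0.052 m is 0.832, 0.1 rad is 0.5.

```bash
echo '0,0,-0.48,0,0,0,0;-0.112,0.832,0,0,0,0,0;-0.112,0.832,0,0,0,0,0;-0.112,0.832,0,0,0,0,0;-0.112,0.832,0,0,0,0,0;-0.112,0.832,0,0,0,0,0;-0.112,0.816,0,0,0,0.5,0;0,0,0,0,0,0.5,0;0,0,0,0,0,0,0;0,0,0,0,0,0,0' | python3 nudge.py
python3 - <<'E'
from h import *
go([.5268,.3904,.26],2.866);c,i=snap("wrist","w12");p,r=yawq()
tp=proj(c,p+r.apply([.0021,-.0013,.1408]));print(tp, proj(c,[.525,.39,.1]))
cv2.imwrite("pics/w12c.png",cv2.resize(i[130:260,250:390],None,fx=4,fy=4,interpolation=cv2.INTER_CUBIC))
E
```

```text
time: 24.7
position: [0.527, 0.3903, 0.3091]
orientation: [-0.0, 0.137, 0.991, -0.0]
contact_force: [0.6, -0.4, -2.2]
width: 0.0199
gripper_force: 99.5
shift [0.0002 0.0001 0.0491] turn [-0.001 -0.     0.001] | shift after turn [0.0002 0.0001 0.0491]
[318.50441952 189.86613114] [319.2172844 168.3751577]
```

View pics/w12c.png

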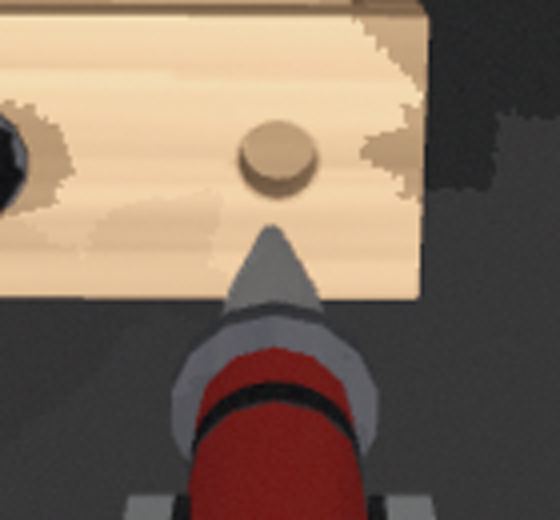

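Tip at about (317.1,187); rack hole at (319.1,169.4).

Run:
```python
from h import *
c=robot.calibration("wrist");p,r=yawq()
T=plane(c,(317.1,187.2),p[2]-.1408);H=plane(c,(319.1,169.4),.1);print(r.inv().apply(T-p)*1e3,r.inv().apply(H-T)*1e3)
```

```text
[  4.09302096  -2.37222989 140.8010337 ] [-3.47691951  1.56033004 68.63612834]
```

In the tool's units: -0.002 m is -0.032, 0.001 m is 0.016.

```bash
echo '-0.032,0.016,0.8,0,0,0,0;0,0,0.64,0,0,0,0;0,0,0,0,0,0,0;0,0,0,0,0,0,0' | python3 nudge.py;echo '0,0,0.32,0,0,0,0;0,0,0,0,0,0,0;0,0,0,0,0,0,0' | python3 nudge.py; echo '0,0,0.32,0,0,0,0;0,0,0,0,0,0,0;0,0,0,0,0,0,0' | python3 nudge.py
```

```text
time: 25.25
position: [0.5297, 0.3914, 0.2219]
orientation: [0.001, 0.137, 0.991, 0.001]
contact_force: [0.2, 0.3, -2.2]
width: 0.0201
gripper_force: 99.4
time: 25.62
position: [0.5296, 0.3915, 0.2015]
orientation: [0.001, 0.137, 0.991, 0.001]
contact_force: [-0.1, 0.5, -1.9]
width: 0.0201
gripper_force: 99.5
time: 26.0
position: [0.5294, 0.3914, 0.1808]
orientation: [0.001, 0.137, 0.991, 0.0]
contact_force: [-0.1, -1.5, -3.4]
width: 0.0201
gripper_force: 99.6
```

```bash
echo '0,0,0.24,0,0,0,0;0,0,0,0,0,0,0;0,0,0,0,0,0,0' | python3 nudge.py; echo '0,0,0,0,0,0,0.05;0,0,0,0,0,0,0.05;0,0,0,0,0,0,0.05;0,0,-0.8,0,0,0,0.05;0,0,-0.8,0,0,0,0.05;0,0,0,0,0,0,0.05;0,0,0,0,0,0,0.05' | python3 nudge.py
python3 - <<'E'
from h import *
c,i=snap("wrist","w13");go([.507,.3182,.25],2.866);print(proj(c,[.527,.389,.18]))
hsv=cv2.cvtColor(i,cv2.COLOR_BGR2HSV)
red=((hsv[...,0]<8)|(hsv[...,0]>172))&(hsv[...,1]>150)&(hsv[...,2]>160);print(blobs(red,60))
E
```

```text
time: 26.38
position: [0.5294, 0.3913, 0.1649]
orientation: [0.0, 0.138, 0.99, 0.0]
contact_force: [1.0, -2.5, -0.1]
width: 0.0196
gripper_force: 100.3
time: 27.25
position: [0.529, 0.3912, 0.2638]
orientation: [-0.0, 0.137, 0.991, -0.0]
contact_force: [-0.5, -1.0, -0.9]
width: 0.0502
gripper_force: 0.0
shift [ 0.0012 -0.0761  0.0133] turn [-0.001 -0.001 -0.   ] | shift after turn [ 0.0012 -0.0761  0.0132]
[316.32307293 218.56115653]
[(np.int32(757), (np.float64(318.1), np.float64(217.4)), (np.int32(302), np.int32(203), np.int32(33), np.int32(30)))]
```

```bash
echo '0,-0.608,0,0,0,0,0.05;0.016,-0.608,0,0,0,0,0.05;0,0,0,0,0,0,0.05;0,0,0.8,0,0,0,0.05;0,0,0.8,0,0,0,0.05;0,0,0.592,0,0,0,0.05;0,0,0,0,0,0,0.05' | python3 nudge.py; echo '0,0,0,0,0,0,0;0,0,0,0,0,0,0;0,0,0,0,0,0,0;0,0,0,0,0,0,0' | python3 nudge.py 80
echo '0,0,-0.8,0,0,0,0;0,0,-0.8,0,0,0,0;0,0,-0.8,0,0,0,0;0,0,0,0,0,0,0;0,0,0,0,0,0,0' | python3 nudge.py
python3 - <<'E'
from h import *
go([.4612,.0838,.27],np.pi-.0744)
E
```

```text
time: 28.18
position: [0.5062, 0.3181, 0.1242]
orientation: [-0.003, 0.137, 0.991, -0.002]
contact_force: [0.4, 0.8, 1.0]
width: 0.0502
gripper_force: 0.0
time: 28.68
position: [0.5082, 0.3189, 0.1295]
orientation: [0.001, 0.137, 0.991, 0.001]
contact_force: [1.4, 1.0, 6.4]
width: 0.0238
gripper_force: 78.5
time: 29.3
position: [0.5072, 0.3182, 0.2771]
orientation: [-0.0, 0.137, 0.991, -0.0]
contact_force: [-0.2, 0.4, -1.1]
width: 0.0237
gripper_force: 78.7
shift [-0.0196 -0.2381  0.0072] turn [-0.    -0.    -0.201] | shift after turn [ 0.0285 -0.2372  0.0071]
```

```bash
echo '-0.08,-0.952,0,0,0,0,0;-0.08,-0.952,0,0,0,0,0;-0.08,-0.952,0,0,0,0,0;-0.08,-0.952,0,0,0,0,0;0,0,0,0,0,-0.5,0;0,0,0,0,0,-0.505,0;0,0,0,0,0,0,0;0,0,0,0,0,0,0' | python3 nudge.py
python3 - <<'E'
from h import *
go([.4618,.083,.17],np.pi-.0744)
E
```

```text
time: 30.3
position: [0.4617, 0.084, 0.2769]
orientation: [-0.001, 0.038, 0.999, -0.0]
contact_force: [0.5, -0.3, -1.2]
width: 0.0237
gripper_force: 79.1
shift [-0.0003 -0.001   0.1069] turn [-0.    -0.001 -0.002] | shift after turn [-1.000e-04 -1.000e-03  1.069e-01]
```

In the tool's units: 0.05 m is 0.8, -0.001 m is -0.016.

```bash
echo '0,-0.016,0.8,0,0,0,0;0,0,0.8,0,0,0,0;0,0,0,0,0,0,0;0,0,0,0,0,0,0' | python3 nudge.py; echo '0,0,0.32,0,0,0,0;0,0,0.24,0,0,0,0;0,0,0,0,0,0,0;0,0,0,0,0,0,0' | python3 nudge.py;echo '0,0,0.24,0,0,0,0;0,0,0.096,0,0,0,0;0,0,0,0,0,0,0' | python3 nudge.py
```

```text
time: 30.8
position: [0.4626, 0.0831, 0.1793]
orientation: [0.001, 0.038, 0.999, 0.0]
contact_force: [0.5, -0.7, -0.4]
width: 0.0238
gripper_force: 79.0
time: 31.3
position: [0.4622, 0.0829, 0.1433]
orientation: [0.0, 0.037, 0.999, 0.0]
contact_force: [0.4, -0.2, -1.3]
width: 0.024
gripper_force: 79.0
time: 31.68
position: [0.4616, 0.0829, 0.1208]
orientation: [-0.001, 0.037, 0.999, -0.0]
contact_force: [-0.0, -2.3, -1.9]
width: 0.0237
gripper_force: 78.7
```

In the tool's units: 0.005 m is 0.08, 0.0025 m is 0.04.

```bash
echo '0,0,0.08,0,0,0,0;0,0,0.04,0,0,0,0;0,0,0,0,0,0,0;0,0,0,0,0,0,0' | python3 nudge.py; echo '0,0,-0.032,0,0,0,0.05;0,0,0,0,0,0,0.05;0,0,0,0,0,0,0.05;0,0,-0.8,0,0,0,0.05;0,0,-0.8,0,0,0,0.05;0,0,-0.8,0,0,0,0.05;0,0,-0.8,0,0,0,0.07;0,0,0,0,0,0,0.07' | python3 nudge.py
echo '0,0,0,0,0,0.8725,0.07;0,0,0,0,0,0.8725,0.07;0,0,0,0,0,0.8725,0.07;0,0,0,0,0,0.8725,0.07;0,0,0,0,0,0.8725,0.07;0,0,0,0,0,0.8725,0.07;0,0,0,0,0,0.8725,0.07;0,0,0,0,0,0.8725,0.07;0,0,0,0,0,0.8725,0.07;0,0,0,0,0,0,0.07' | python3 nudge.py
python3 - <<'E'
from h import *
go([.5,-.34,.30],np.pi/2-.0744)
E
```

```text
time: 32.17
position: [0.4623, 0.0829, 0.1163]
orientation: [0.001, 0.037, 0.999, -0.0]
contact_force: [-15.9, -6.5, 34.9]
width: 0.0238
gripper_force: 83.4
time: 33.17
position: [0.4627, 0.0831, 0.3192]
orientation: [0.003, 0.037, 0.999, 0.0]
contact_force: [0.2, -0.5, -1.3]
width: 0.0702
gripper_force: 0.0
time: 34.42
position: [0.4617, 0.083, 0.3149]
orientation: [-0.0, 0.733, 0.681, -0.001]
contact_force: [-0.2, -0.2, -0.6]
width: 0.0698
gripper_force: 0.0
shift [-0.419   0.0693  0.0149] turn [-0.002  0.     0.001] | shift after turn [-0.4189  0.0696  0.0149]
```

```bash
echo '-0.704,0.56,-0.4,0,0,0,0.07;-0.688,0.576,-0.4,0,0,0,0.07;0,0,0,0,0,0,0.07;0,0,0,0,0,0,0.07' | python3 nudge.py
python3 - <<'E'
from h import *
import pickle
c,i=snap("wrist","w14");pickle.dump(c,open("c14.pkl","wb"));p,r=yawq();print(p)
for k in(1.5,.5,-.5,-1.5):
    X=np.array([.5396,-.0083,.115])+.058*k*np.array([.0735,.9973,0]);print(np.round(X,4),np.round(proj(c,X),1))
go([.5,-.34,.30],np.pi/2-.0744)
E
```

```text
time: 34.92
position: [0.5259, -0.0089, 0.3649]
orientation: [-0.001, 0.732, 0.681, -0.0]
contact_force: [-0.1, 0.2, -0.3]
width: 0.0702
gripper_force: 0.0
[ 0.52569275 -0.00843422  0.3650382 ]
[0.546  0.0785 0.115 ] [335.6  70.9]
[0.5417 0.0206 0.115 ] [334.7 130. ]
[ 0.5375 -0.0372  0.115 ] [333.9 183.3]
[ 0.5332 -0.0951  0.115 ] [333.1 231.6]
shift [-0.3326 -0.0017  0.065 ] turn [-0.002 -0.     0.003] | shift after turn [-0.3326 -0.001   0.065 ]
```

View pics/w14.png

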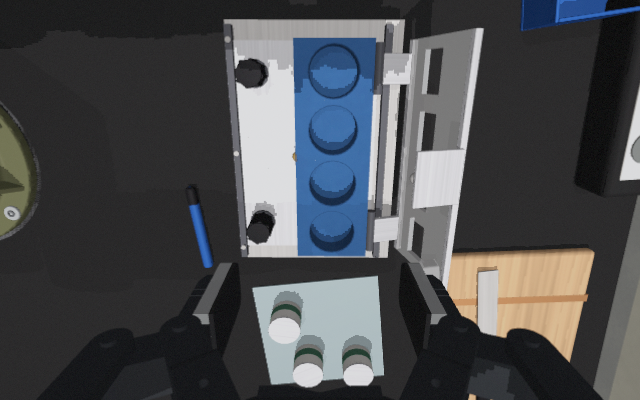

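Both bolts are down with their flanges on the plate. The wells are within about 2 px of where I predicted them: (333,70), (332,130), (332,183), (331,231). On to the mat.

```bash
echo '-0.88,0,0.16,0,0,0,0.07;-0.88,0,0.16,0,0,0,0.07;-0.88,0,0.16,0,0,0,0.07;-0.88,0,0.16,0,0,0,0.07;-0.88,0,0.16,0,0,0,0.07;-0.912,-0.016,0.24,0,0,0,0.07;0,0,0,0,0,0,0.07;0,0,0,0,0,0,0.07' | python3 nudge.py
cat > pots.py <<'E'
from h import *
import sys
def tops(f):
    c,i=snap("wrist",f);g=i.min(2);out=[]
    hsv=cv2.cvtColor(i,cv2.COLOR_BGR2HSV)
    m=((g>195)&(hsv[...,1]<18)).astype(np.uint8);m=cv2.morphologyEx(m,cv2.MORPH_OPEN,np.ones((7,7)))
    for a,ce,bb in blobs(m,400):
        out.append((a,ce,bb))
    return c,i,out
if __name__=="__main__":
    c,i,o=tops(sys.argv[1]);p,r=yawq();print(p)
    for a,ce,bb in o: print(a,ce,[int(x) for x in bb],plane(c,ce,.049))
E
python3 pots.py w15; echo '0.8,0,0,0,0,0,0.07;0,0,0,0,0,0,0.07;0,0,0,0,0,0,0.07' | python3 nudge.py; python3 pots.py w16
python3 - <<'E'
import cv2,numpy as np
cv2.imwrite("pics/w1516.png",cv2.resize(np.hstack([cv2.imread("pics/w15.png")[:,100:540],cv2.imread("pics/w16.png")[:,100:540]]),None,fx=.9,fy=.9))
E
```

```text
time: 35.98
position: [0.5007, -0.339, 0.3008]
orientation: [-0.0, 0.732, 0.681, 0.0]
contact_force: [0.2, 1.3, -0.2]
width: 0.0703
gripper_force: 0.0
[ 0.5008718  -0.33867373  0.3012528 ]
2817 (np.float64(483.7), np.float64(72.0)) [473, 9, 23, 129] [ 0.66801409 -0.26349065  0.049     ]
4215 (np.float64(562.8), np.float64(91.3)) [544, 14, 40, 159] [ 0.74889677 -0.2879642   0.049     ]
1764 (np.float64(268.0), np.float64(108.0)) [245, 85, 47, 47] [ 0.44987394 -0.28236425  0.049     ]
1431 (np.float64(327.2), np.float64(179.0)) [306, 159, 43, 41] [ 0.50561707 -0.3624178   0.049     ]
1395 (np.float64(375.6), np.float64(188.2)) [355, 168, 43, 41] [ 0.55841404 -0.37687992  0.049     ]
1710 (np.float64(612.7), np.float64(374.4)) [579, 355, 61, 40] [ 0.86985723 -0.66216666  0.049     ]
time: 36.4
position: [0.5045, -0.2894, 0.3016]
orientation: [0.001, 0.732, 0.681, 0.0]
contact_force: [0.8, -0.2, -0.6]
width: 0.0698
gripper_force: 0.0
[ 0.50437069 -0.2899347   0.30137952]
2482 (np.float64(476.0), np.float64(119.2)) [465, 62, 23, 117] [ 0.66832623 -0.26017827  0.049     ]
3698 (np.float64(551.4), np.float64(137.5)) [534, 67, 37, 145] [ 0.74897877 -0.28519368  0.049     ]
1542 (np.float64(269.7), np.float64(155.2)) [248, 134, 44, 43] [ 0.44979203 -0.28236314  0.049     ]
1276 (np.float64(326.4), np.float64(220.4)) [306, 202, 42, 38] [ 0.50565162 -0.3625607   0.049     ]
1224 (np.float64(372.7), np.float64(228.8)) [353, 211, 41, 37] [ 0.55836557 -0.37694045  0.049     ]
563 (np.float64(621.7), np.float64(392.0)) [600, 382, 40, 18] [ 0.89395145 -0.64677174  0.049     ]
```

View pics/w1516.png

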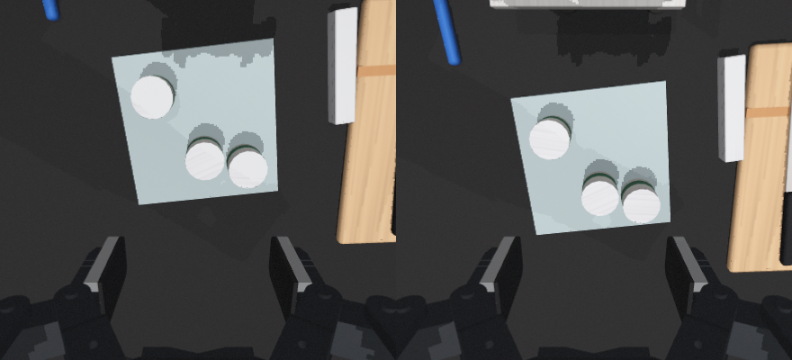

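The side-by-side views show a knocked pot: the pots now stand at (.450,-.282), (.506,-.363) and (.558,-.377). I'll take the lone one first.

Run:
```python
from h import *
go([.4517,-.2843,.050],np.pi/2-.0744)
```

```text
shift [ 0.0019 -0.0531  0.2513] turn [0.001 0.    0.001] | shift after turn [ 0.0017 -0.0529  0.2514]
```

```bash
echo '0.0288,-0.848,0,0,0,0,0.07;0,0,0.96,0,0,0,0.07;0,0,0.96,0,0,0,0.07;0,0,0.96,0,0,0,0.07;0,0,0.96,0,0,0,0.07;0,0,0.16,0,0,0,0.07;0,0,0,0,0,0,0.07;0,0,0,0,0,0,0.07' | python3 nudge.py
echo '0,0,0,0,0,0,0.03;0,0,0,0,0,0,0.03;0,0,0,0,0,0,0.03;0,0,0,0,0,0,0.03' | python3 nudge.py 40;echo '0,0,-0.8,0,0,0,0.03;0,0,-0.8,0,0,0,0.03;0,0,-0.8,0,0,0,0.03;0,0,0,0,0,0,0.03;0,0,0,0,0,0,0.03' | python3 nudge.py
python3 - <<'E'
from h import *
W=lambda k:np.array([.5396,-.0083,.0])+.058*k*np.array([.0735,.9973,0])
go(W(.5)+[0,0,.21],np.pi/2-.0735)
E
```

```text
time: 37.45
position: [0.4525, -0.2854, 0.0534]
orientation: [0.002, 0.733, 0.68, 0.0]
contact_force: [-0.0, 0.7, 0.5]
width: 0.07
gripper_force: 0.0
time: 37.95
position: [0.452, -0.2849, 0.0527]
orientation: [0.001, 0.733, 0.68, 0.0]
contact_force: [-2.2, 1.3, 11.7]
width: 0.0466
gripper_force: 39.4
time: 38.58
position: [0.4511, -0.2843, 0.2005]
orientation: [-0.0, 0.733, 0.68, -0.0]
contact_force: [-1.0, 0.4, -1.7]
width: 0.0465
gripper_force: 42.7
shift [ 0.3108  0.0677 -0.0095] turn [-0.001 -0.    -0.001] | shift after turn [ 0.3107  0.068  -0.0095]
```

```bash
echo '0.832,0.1808,-0.032,0,0,0,0.03;0.832,0.1808,-0.032,0,0,0,0.03;0.832,0.1808,-0.032,0,0,0,0.03;0.832,0.1808,-0.032,0,0,0,0.03;0.832,0.1808,-0.016,0,0,0,0.03;0.8128,0.1792,0,0,0,0,0.03;0,0,0,0,0,0,0.03;0,0,0,0,0,0,0.03' | python3 nudge.py
python3 - <<'E'
from h import *
W=lambda k:np.array([.5396,-.0083,.0])+.058*k*np.array([.0735,.9973,0])
go(W(.5)+[0,0,.1387],np.pi/2-.0735)
c,i=snap("wrist","w17");p,r=yawq();g=i.min(2);hsv=cv2.cvtColor(i,cv2.COLOR_BGR2HSV)
m=((g>170)&(hsv[...,1]<25)).astype(np.uint8);print([b for b in blobs(cv2.morphologyEx(m,cv2.MORPH_OPEN,np.ones((7,7))),600)],"pred",proj(c,p+r.apply([0,0,.0037])))
E
```

```text
time: 39.58
position: [0.5416, 0.0201, 0.2087]
orientation: [-0.001, 0.733, 0.68, -0.001]
contact_force: [-0.4, 0.6, -1.4]
width: 0.0463
gripper_force: 42.6
shift [0.0005 0.0003 0.07  ] turn [-0.002  0.    -0.001] | shift after turn [0.0005 0.0001 0.07  ]
[(np.int32(680), (np.float64(422.9), np.float64(54.4)), (np.int32(413), np.int32(35), np.int32(20), np.int32(42))), (np.int32(2544), (np.float64(580.0), np.float64(167.4)), (np.int32(549), np.int32(63), np.int32(63), np.int32(214))), (np.int32(13326), (np.float64(219.9), np.float64(196.1)), (np.int32(173), np.int32(69), np.int32(87), np.int32(251))), (np.int32(1603), (np.float64(409.4), np.float64(204.9)), (np.int32(399), np.int32(139), np.int32(21), np.int32(131))), (np.int32(835), (np.float64(385.4), np.float64(204.6)), (np.int32(379), np.int32(156), np.int32(14), np.int32(100))), (np.int32(3935), (np.float64(319.3), np.float64(306.3)), (np.int32(267), np.int32(279), np.int32(107), np.int32(54))), (np.int32(3656), (np.float64(519.5), np.float64(312.6)), (np.int32(473), np.int32(282), np.int32(84), np.int32(75)))] pred [324.28065679 291.69986805]
```

```bash
echo '0.008,0,0.56,0,0,0,0.03;0,0,0,0,0,0,0.03;0,0,0,0,0,0,0.03' | python3 nudge.py; echo '0,0,0.24,0,0,0,0.03;0,0,0,0,0,0,0.03;0,0,0,0,0,0,0.03' | python3 nudge.py; echo '0,0,0.16,0,0,0,0.03;0,0,0,0,0,0,0.03;0,0,0,0,0,0,0.03' | python3 nudge.py
```

```text
time: 40.0
position: [0.5424, 0.0202, 0.176]
orientation: [0.0, 0.733, 0.68, 0.0]
contact_force: [0.2, -0.1, -1.4]
width: 0.0461
gripper_force: 42.5
time: 40.38
position: [0.5421, 0.0209, 0.1599]
orientation: [-0.0, 0.733, 0.68, -0.0]
contact_force: [0.1, -1.1, -2.2]
width: 0.0464
gripper_force: 43.4
time: 40.75
position: [0.542, 0.0209, 0.1497]
orientation: [-0.0, 0.733, 0.68, -0.0]
contact_force: [-1.3, -1.7, -2.0]
width: 0.0464
gripper_force: 43.4
```

In the tool's units: 0.01 m is 0.16, 0.002 m is 0.032.

```bash
echo '0,0,0.16,0,0,0,0.03;0,0,0.032,0,0,0,0.03;0,0,0,0,0,0,0.03;0,0,0,0,0,0,0.03' | python3 nudge.py; echo '0,0,-0.016,0,0,0,0.07;0,0,0,0,0,0,0.07;0,0,0,0,0,0,0.07;0,0,-0.8,0,0,0,0.07;0,0,-0.8,0,0,0,0.07;0,0,-0.8,0,0,0,0.07;0,0,0,0,0,0,0.07;0,0,0,0,0,0,0.07' | python3 nudge.py
python3 - <<'E'
from h import *
go([.52,-.30,.30],2.87)
E
```

```text
time: 41.25
position: [0.5422, 0.0208, 0.1385]
orientation: [0.0, 0.733, 0.68, 0.0]
contact_force: [-4.3, -2.3, 5.5]
width: 0.0463
gripper_force: 44.1
time: 42.25
position: [0.5419, 0.0209, 0.2881]
orientation: [-0.0, 0.733, 0.68, -0.0]
contact_force: [-0.3, -0.5, -0.4]
width: 0.0699
gripper_force: 0.0
shift [-0.3217  0.002  -0.0119] turn [-1.000e-03 -1.000e-03 -1.374e+00] | shift after turn [-0.065  -0.315  -0.0119]
```

In the tool's units: -0.172 rad is -0.86.

```bash
echo '0,0,0,0,0,-0.86,0.07;0,0,0,0,0,-0.86,0.07;0,0,0,0,0,-0.86,0.07;0,0,0,0,0,-0.86,0.07;0,0,0,0,0,-0.86,0.07;0,0,0,0,0,-0.86,0.07;0,0,0,0,0,-0.86,0.07;0,0,0,0,0,-0.85,0.07' | python3 nudge.py
echo '-0.176,-0.848,-0.032,0,0,0,0.07;-0.176,-0.848,-0.032,0,0,0,0.07;-0.176,-0.848,-0.032,0,0,0,0.07;-0.176,-0.848,-0.032,0,0,0,0.07;-0.176,-0.848,-0.032,0,0,0,0.07;-0.16,-0.8,-0.032,0,0,0,0.07;0,0,0,0,0,0,0.07;0,0,0,0,0,0,0.07' | python3 nudge.py
python3 pots.py w18
python3 - <<'E'
from h import *
go([.5603,-.3788,.05],2.87)
E
```

```text
time: 43.25
position: [0.5418, 0.0209, 0.2872]
orientation: [-0.001, 0.132, 0.991, -0.0]
contact_force: [0.1, 0.3, -0.6]
width: 0.0701
gripper_force: 0.0
time: 44.25
position: [0.5202, -0.2996, 0.2996]
orientation: [-0.001, 0.135, 0.991, 0.001]
contact_force: [-0.3, -0.0, -0.3]
width: 0.0698
gripper_force: 0.0
[ 0.52044255 -0.29911579  0.3000373 ]
1197 (np.float64(623.4), np.float64(43.5)) [596, 11, 44, 54] [0.48775724 0.01387223 0.049     ]
1066 (np.float64(482.7), np.float64(106.2)) [469, 80, 26, 51] [ 0.51011834 -0.12367507  0.049     ]
1525 (np.float64(259.3), np.float64(162.8)) [238, 142, 44, 42] [ 0.50487973 -0.3628232   0.049     ]
1105 (np.float64(576.1), np.float64(183.7)) [533, 167, 107, 39] [ 0.62061534 -0.03530685  0.049     ]
1317 (np.float64(262.2), np.float64(210.3)) [242, 191, 41, 39] [ 0.557743   -0.37728633  0.049     ]
1579 (np.float64(376.3), np.float64(267.1)) [328, 247, 99, 41] [ 0.66339723 -0.26906079  0.049     ]
1641 (np.float64(357.4), np.float64(329.9)) [311, 311, 93, 39] [ 0.74584479 -0.31217905  0.049     ]
859 (np.float64(623.6), np.float64(385.8)) [604, 371, 36, 29] [0.93140261 0.0141597  0.049     ]
shift [-0.0601 -0.0663  0.2499] turn [ 0.001 -0.001  0.001] | shift after turn [-0.0598 -0.0661  0.25  ]
```

```bash
python3 - <<'E'
from h import *
go([.559,-.378,.05],2.87)
E
echo '-0.4688,-0.528,0,0,0,0,0.07;-0.4688,-0.5232,0,0,0,0,0.07;0,0,0.96,0,0,0,0.07;0,0,0.96,0,0,0,0.07;0,0,0.96,0,0,0,0.07;0,0,0.96,0,0,0,0.07;0,0,0.144,0,0,0,0.07;0,0,0,0,0,0,0.07;0,0,0,0,0,0,0.07' | python3 nudge.py
```

```text
shift [-0.0586 -0.0659  0.2499] turn [ 0.001 -0.001  0.001] | shift after turn [-0.0583 -0.0656  0.25  ]
time: 45.42
position: [0.5604, -0.3796, 0.0552]
orientation: [0.002, 0.135, 0.991, -0.001]
contact_force: [-0.7, 1.0, -0.3]
width: 0.0699
gripper_force: 0.0
```

```bash
echo '0,0,0.024,0,0,0,0.07;0,0,0,0,0,0,0.07;0,0,0,0,0,0,0.03;0,0,0,0,0,0,0.03;0,0,0,0,0,0,0.03;0,0,0,0,0,0,0.03' | python3 nudge.py 40;echo '0,0,-0.8,0,0,0,0.03;0,0,-0.8,0,0,0,0.03;0,0,-0.88,0,0,0,0.03;0,0,0,0,0,0,0.03;0,0,0,0,0,0,0.03' | python3 nudge.py
python3 - <<'E'
from h import *
W=lambda k:np.array([.5396,-.0083,.0])+.058*k*np.array([.0735,.9973,0])
go(W(-.5)+[0,0,.21],np.pi/2-.0735)
E
```

```text
time: 46.18
position: [0.5594, -0.3792, 0.0511]
orientation: [0.0, 0.135, 0.991, -0.0]
contact_force: [0.1, 1.4, 6.4]
width: 0.0464
gripper_force: 41.5
time: 46.8
position: [0.5589, -0.3788, 0.2044]
orientation: [-0.001, 0.135, 0.991, 0.0]
contact_force: [0.3, -0.7, -2.7]
width: 0.0466
gripper_force: 41.7
shift [ 0.1122  0.3234 -0.0053] turn [-1.000e-03 -2.000e-03  1.373e+00] | shift after turn [ 0.3391 -0.0464 -0.0056]
```

In the tool's units: 0.0539 m is 0.8624, 0.0187 m is 0.2992.

```bash
echo '0.2992,0.8624,-0.032,0,0,0,0.03;0.2992,0.8624,-0.032,0,0,0,0.03;0.2992,0.8624,-0.016,0,0,0,0.03;0.2992,0.8624,0,0,0,0,0.03;0.2992,0.8624,0,0,0,0,0.03;0.2992,0.8624,0,0,0,0,0.03' | python3 nudge.py
echo '0,0,0,0,0,0.858,0.03;0,0,0,0,0,0.858,0.03;0,0,0,0,0,0.858,0.03;0,0,0,0,0,0.858,0.03;0,0,0,0,0,0.858,0.03;0,0,0,0,0,0.858,0.03;0,0,0,0,0,0.858,0.03;0,0,0,0,0,0.858,0.03;0,0,0,0,0,0,0.03;0,0,0,0,0,0,0.03' | python3 nudge.py
python3 - <<'E'
from h import *
W=lambda k:np.array([.5396,-.0083,.0])+.058*k*np.array([.0735,.9973,0])
go(W(-.5)+[0,0,.1371],np.pi/2-.0735)
E
```

```text
time: 47.55
position: [0.5368, -0.0355, 0.2088]
orientation: [-0.001, 0.135, 0.991, -0.0]
contact_force: [0.4, 0.7, -1.3]
width: 0.0464
gripper_force: 41.7
time: 48.8
position: [0.5375, -0.0374, 0.2097]
orientation: [-0.001, 0.731, 0.682, -0.0]
contact_force: [0.9, -0.1, -1.0]
width: 0.0462
gripper_force: 41.7
shift [0.0001 0.0001 0.0726] turn [-0.001 -0.     0.004] | shift after turn [ 0.0001 -0.      0.0726]
```

In the tool's units: 0.035 m is 0.56.

```bash
echo '0,0,0.56,0,0,0,0.03;0,0,0,0,0,0,0.03;0,0,0,0,0,0,0.03' | python3 nudge.py; echo '0,0,0.24,0,0,0,0.03;0,0,0,0,0,0,0.03;0,0,0,0,0,0,0.03' | python3 nudge.py; echo '0,0,0.16,0,0,0,0.03;0,0,0,0,0,0,0.03;0,0,0,0,0,0,0.03' | python3 nudge.py; echo '0,0,0.16,0,0,0,0.03;0,0,0.056,0,0,0,0.03;0,0,0,0,0,0,0.03;0,0,0,0,0,0,0.03' | python3 nudge.py
```

```text
time: 49.18
position: [0.5381, -0.0374, 0.1764]
orientation: [0.0, 0.732, 0.681, 0.0]
contact_force: [0.2, -0.6, -0.3]
width: 0.0463
gripper_force: 41.7
time: 49.55
position: [0.5378, -0.0374, 0.1607]
orientation: [0.0, 0.732, 0.681, 0.0]
contact_force: [0.0, -0.2, -1.6]
width: 0.0462
gripper_force: 41.7
time: 49.92
position: [0.5377, -0.0374, 0.1504]
orientation: [-0.0, 0.733, 0.681, -0.0]
contact_force: [-0.6, 1.3, -0.5]
width: 0.0462
gripper_force: 41.8
time: 50.42
position: [0.5376, -0.0374, 0.137]
orientation: [-0.0, 0.733, 0.681, -0.0]
contact_force: [-4.3, 0.5, 5.0]
width: 0.0469
gripper_force: 42.3
```

Seated. Release and fetch the last pot, checking its position first.

```bash
echo '0,0,-0.016,0,0,0,0.07;0,0,0,0,0,0,0.07;0,0,0,0,0,0,0.07;0,0,-0.8,0,0,0,0.07;0,0,-0.8,0,0,0,0.07;0,0,-0.96,0,0,0,0.07' | python3 nudge.py
echo '-0.8,-0.128,0,0,0,0,0.07;-0.8,-0.128,0,0,0,0,0.07;-0.8,-0.128,0,0,0,0,0.07;-0.8,-0.128,0,0,0,0,0.07;-0.8,-0.096,0,0,0,0,0.07;-0.8,-0.096,0,0,0,0,0.07;0,0,0,0,0,0,0.07;0,0,0,0,0,0,0.07' | python3 nudge.py
python3 pots.py w19
python3 - <<'E'
from h import *
go([.5062,-.3635,.05],np.pi/2-.0735)
E
```

```text
time: 51.18
position: [0.5374, -0.0374, 0.2991]
orientation: [-0.0, 0.733, 0.681, -0.0]
contact_force: [-0.5, 0.3, -1.3]
width: 0.0699
gripper_force: 0.0
time: 52.18
position: [0.472, -0.333, 0.2978]
orientation: [-0.0, 0.733, 0.681, 0.0]
contact_force: [0.0, -0.5, 0.8]
width: 0.0696
gripper_force: 0.0
[ 0.4721595  -0.33263504  0.29799421]
2895 (np.float64(512.0), np.float64(75.0)) [500, 12, 27, 129] [ 0.66612293 -0.26259007  0.049     ]
4293 (np.float64(590.9), np.float64(95.2)) [570, 18, 44, 159] [ 0.74686577 -0.28794399  0.049     ]
1464 (np.float64(353.9), np.float64(183.2)) [333, 163, 43, 42] [ 0.50573285 -0.36259068  0.049     ]
1242 (np.float64(620.5), np.float64(382.5)) [601, 364, 39, 36] [ 0.85110284 -0.66816848  0.049     ]
shift [-0.0283  0.0362  0.248 ] turn [ 0.    -0.     0.001] | shift after turn [-0.0283  0.0362  0.248 ]
```

In the tool's units: 0.06 m is 0.96, 0.0362 m is 0.5792.

```bash
echo '-0.4528,0.5792,0,0,0,0,0.07;0,0,0.96,0,0,0,0.07;0,0,0.96,0,0,0,0.07;0,0,0.96,0,0,0,0.07;0,0,0.96,0,0,0,0.07;0,0,0.144,0,0,0,0.07;0,0,0,0,0,0,0.07;0,0,0,0,0,0,0.07' | python3 nudge.py
echo '0,0,0,0,0,0,0.03;0,0,0,0,0,0,0.03;0,0,0,0,0,0,0.03;0,0,0,0,0,0,0.03' | python3 nudge.py 40;echo '0,0,-0.8,0,0,0,0.03;0,0,-0.8,0,0,0,0.03;0,0,-0.88,0,0,0,0.03;0,0,0,0,0,0,0.03;0,0,0,0,0,0,0.03' | python3 nudge.py
python3 - <<'E'
from h import *
W=lambda k:np.array([.5396,-.0083,.0])+.058*k*np.array([.0735,.9973,0])
go(W(-1.5)+[0,0,.21],np.pi/2-.0735)
E
```

```text
time: 53.22
position: [0.5071, -0.3648, 0.052]
orientation: [0.002, 0.732, 0.681, 0.0]
contact_force: [0.8, -0.5, 0.0]
width: 0.0696
gripper_force: 0.0
time: 53.72
position: [0.5065, -0.3647, 0.051]
orientation: [0.001, 0.733, 0.681, 0.0]
contact_force: [-2.3, 2.5, 9.4]
width: 0.0467
gripper_force: 40.0
time: 54.35
position: [0.5057, -0.364, 0.2035]
orientation: [-0.0, 0.733, 0.681, -0.0]
contact_force: [-0.5, 0.2, -1.6]
width: 0.0462
gripper_force: 42.0
shift [ 0.2703  0.0078 -0.0064] turn [-0.001 -0.     0.   ] | shift after turn [ 0.2703  0.0077 -0.0065]
```

Seat TCP z is expected at 0.137.

In the tool's units: 0.0543 m is 0.8688, 0.054 m is 0.864.

```bash
echo '0.864,0.0256,-0.032,0,0,0,0.03;0.864,0.0256,-0.032,0,0,0,0.03;0.864,0.0256,-0.032,0,0,0,0.03;0.864,0.024,-0.016,0,0,0,0.03;0.8688,0.024,0,0,0,0,0.03;0,0,0,0,0,0,0.03;0,0,0,0,0,0,0.03' | python3 nudge.py
python3 - <<'E'
from h import *
W=lambda k:np.array([.5396,-.0083,.0])+.058*k*np.array([.0735,.9973,0])
go(W(-1.5)+[0,0,.137],np.pi/2-.0735)
E
echo '0,0,0.56,0,0,0,0.03;0,0,0,0,0,0,0.03;0,0,0,0,0,0,0.03' | python3 nudge.py; echo '0,0,0.24,0,0,0,0.03;0,0,0,0,0,0,0.03;0,0,0,0,0,0,0.03' | python3 nudge.py; echo '0,0,0.16,0,0,0,0.03;0,0,0,0,0,0,0.03;0,0,0,0,0,0,0.03' | python3 nudge.py
```

```text
time: 55.22
position: [0.5332, -0.0954, 0.21]
orientation: [-0.001, 0.732, 0.681, -0.001]
contact_force: [0.3, -0.1, -0.8]
width: 0.0468
gripper_force: 42.0
shift [0.0004 0.0001 0.073 ] turn [-0.002 -0.     0.   ] | shift after turn [ 0.0004 -0.      0.073 ]
time: 55.6
position: [0.5337, -0.096, 0.1768]
orientation: [0.0, 0.733, 0.68, 0.0]
contact_force: [0.1, 1.0, -1.0]
width: 0.0466
gripper_force: 42.0
time: 55.98
position: [0.5336, -0.0952, 0.1612]
orientation: [0.0, 0.733, 0.681, 0.0]
contact_force: [0.7, 0.1, -0.9]
width: 0.0469
gripper_force: 42.0
time: 56.35
position: [0.5335, -0.0952, 0.151]
orientation: [-0.0, 0.733, 0.681, -0.0]
contact_force: [0.1, -0.5, -0.7]
width: 0.0463
gripper_force: 41.9
```

Units first: shifts go in shares of 62.5 mm and turns go in units of 0.2 rad. So 0.01 m is 0.16, 0.004 m is 0.064.

```bash
echo '0,0,0.16,0,0,0,0.03;0,0,0.064,0,0,0,0.03;0,0,0,0,0,0,0.03;0,0,0,0,0,0,0.03' | python3 nudge.py; echo '0,0,-0.016,0,0,0,0.07;0,0,0,0,0,0,0.07;0,0,0,0,0,0,0.07;0,0,-0.8,0,0,0,0.07;0,0,-0.8,0,0,0,0.0;0,0,-0.96,0,0,0,0.0;0,0,0,0,0,0,0;0,0,0,0,0,0,0;0,0,0,0,0,0,0' | python3 nudge.py
cat > lid.py <<'E'
from h import *
H=np.array([.5396,-.0083,0])+.046*np.array([.9973,-.0735,0])
def at(b,z): return H+b*np.array([.9973,-.0735,0])+[0,0,z]
E
python3 - <<'E'
from lid import *
go(at(.11,.28),np.pi/2-.0735)
snap("top","top2");c,i=snap("side","side2")
a=cv2.imread("pics/top2.png")[100:280,110:510];b=i[100:330,200:440]
cv2.imwrite("pics/ts.png",np.vstack([cv2.resize(a,(640,288)),cv2.resize(np.hstack([b,b*0])[:,:480],(600,288),interpolation=cv2.INTER_CUBIC)[:, :640] if 0 else cv2.copyMakeBorder(cv2.resize(b,(300,288)),0,0,0,340,cv2.BORDER_CONSTANT)]))
E
```

```text
time: 56.85
position: [0.5334, -0.0952, 0.1371]
orientation: [-0.0, 0.733, 0.681, -0.0]
contact_force: [-3.2, 1.6, 4.5]
width: 0.0466
gripper_force: 42.4
time: 57.98
position: [0.5332, -0.0952, 0.2965]
orientation: [-0.001, 0.733, 0.681, -0.001]
contact_force: [0.2, 0.2, 0.4]
width: -0.0003
gripper_force: 0.0
shift [0.087  0.1561 0.0161] turn [-0.002 -0.     0.   ] | shift after turn [0.0871 0.156  0.0165]
```

View pics/ts.png

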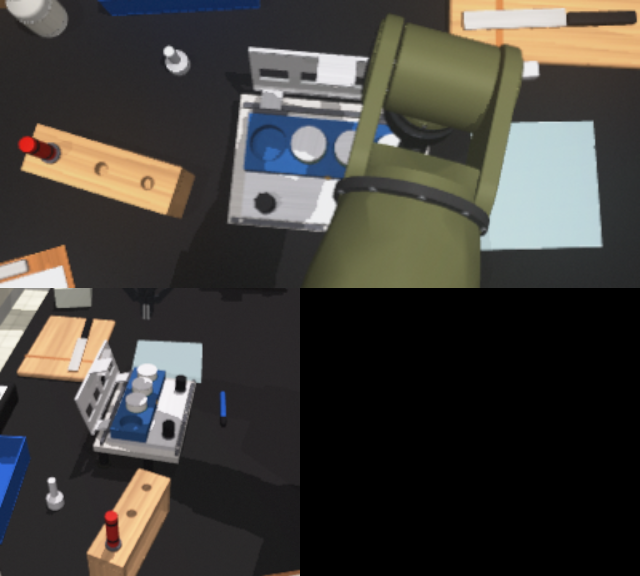

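The top and side views agree: the drift is in the rack, both bolts are home, three pots are seated and the lid is still open. Now behind the lid with the fingers shut.

In the tool's units: 0.052 m is 0.832, 0.05 m is 0.8.

```bash
echo '0.464,0.832,0,0,0,0,0;0.464,0.832,0,0,0,0,0;0.464,0.832,0,0,0,0,0;0,0,0,0,0,0,0;0,0,0,0,0,0,0;0,0,0.8,0,0,0,0;0,0,0.64,0,0,0,0;0,0,0.32,0,0,0,0;0,0,0,0,0,0,0;0,0,0,0,0,0,0' | python3 nudge.py
python3 - <<'E'
from lid import *
print(at(.11,.184));go(at(.0,.184),np.pi/2-.0735)
E
```

```text
time: 59.32
position: [0.6956, -0.0203, 0.1902]
orientation: [0.001, 0.733, 0.681, 0.001]
contact_force: [-0.4, 0.3, 0.1]
width: 0.0001
gripper_force: 0.0
[ 0.6951788 -0.019766   0.184    ]
shift [ 0.0005 -0.1105  0.0059] turn [ 0.003  0.    -0.   ] | shift after turn [ 0.0005 -0.1104  0.0062]
```

In the tool's units: 0.004 m is 0.064, -0.015 m is -0.24.

```bash
echo '0,-0.24,0.064,0,0,0,0;0,-0.16,0,0,0,0,0;0,-0.16,0,0,0,0,0;0,-0.16,0,0,0,0,0;0,0,0,0,0,0,0' | python3 nudge.py; echo '0,-0.16,0,0,0,0,0;0,-0.16,0,0,0,0,0;0,-0.16,0,0,0,0,0;0,0,0,0,0,0,0' | python3 nudge.py; echo '0,-0.16,0,0,0,0,0;0,-0.16,0,0,0,0,0;0,0,0,0,0,0,0' | python3 nudge.py
```

```text
time: 59.95
position: [0.6509, -0.0167, 0.186]
orientation: [0.001, 0.733, 0.681, 0.001]
contact_force: [1.5, -0.5, 1.4]
width: 0.0002
gripper_force: 0.8
time: 60.45
position: [0.6205, -0.0144, 0.1851]
orientation: [0.0, 0.733, 0.681, 0.0]
contact_force: [-0.8, -0.3, 5.6]
width: -0.0002
gripper_force: 0.0
time: 60.82
position: [0.6009, -0.013, 0.1853]
orientation: [0.001, 0.733, 0.681, 0.001]
contact_force: [2.4, -0.4, 4.3]
width: -0.0002
gripper_force: 1.9
```

In the tool's units: -0.01 m is -0.16.

```bash
echo '0,-0.16,0,0,0,0,0;0,-0.16,0,0,0,0,0;0,0,0,0,0,0,0' | python3 nudge.py; echo '0,-0.16,0,0,0,0,0;0,-0.08,0,0,0,0,0;0,0,0,0,0,0,0' | python3 nudge.py
python3 - <<'E'
from lid import *
c,i=snap("side","side3");p,r=yawq();print((p-H)@[.9973,-.0735,0],p)
E
```

```text
time: 61.2
position: [0.5803, -0.0114, 0.1841]
orientation: [-0.0, 0.733, 0.681, -0.0]
contact_force: [0.4, 0.2, -0.3]
width: 0.0002
gripper_force: 0.1
time: 61.58
position: [0.5654, -0.0103, 0.1839]
orientation: [-0.0, 0.733, 0.681, -0.0]
contact_force: [-0.4, -0.6, -0.9]
width: -0.0003
gripper_force: 0.0
-0.01996280684057161 [ 0.56555808 -0.01033592  0.18386797]
```

```bash
echo '0,0,-0.88,0,0,0,0;0,-0.48,0,0,0,0,0;0,-0.4,0,0,0,0,0;0,0,0,0,0,0,0;0,0,0,0,0,0,0' | python3 nudge.py; echo '0,0,0.24,0,0,0,0;0,0,0.16,0,0,0,0;0,0,0,0,0,0,0' | python3 nudge.py;echo '0,0,0.16,0,0,0,0;0,0,0,0,0,0,0' | python3 nudge.py; echo '0,0,0.16,0,0,0,0;0,0,0,0,0,0,0' | python3 nudge.py
```

```text
time: 62.25
position: [0.5115, -0.0064, 0.239]
orientation: [0.0, 0.733, 0.681, 0.0]
contact_force: [-0.1, -0.3, -0.2]
width: -0.0002
gripper_force: 0.0
time: 62.62
position: [0.5107, -0.0063, 0.2126]
orientation: [-0.001, 0.733, 0.681, -0.001]
contact_force: [-0.4, -1.1, 0.0]
width: 0.0002
gripper_force: 0.0
time: 62.88
position: [0.5106, -0.0063, 0.2034]
orientation: [-0.0, 0.733, 0.681, -0.0]
contact_force: [-0.5, -0.8, -0.7]
width: -0.0001
gripper_force: 0.0
time: 63.12
position: [0.5071, -0.006, 0.1962]
orientation: [-0.004, 0.732, 0.681, -0.004]
contact_force: [-57.1, 2.3, 54.3]
width: 0.0001
gripper_force: 37.6
```

```bash
echo '0,0,-0.24,0,0,0,0;0,0,-0.48,0,0,0,0;0,0.56,0,0,0,0,0;0,0,0,0,0,0,0;0,0,0,0,0,0,0' | python3 nudge.py
python3 - <<'E'
from lid import *
p,r=yawq();print((p-H)@[.9973,-.0735,0],p)
c,i=snap("side","side4")
# lid free-edge height: predicted side-view pixels of the edge middle-left corner for several angles, with image values
y=np.array([.0735,.9973,0]);x=np.array([.9973,-.0735,0]);g=cv2.cvtColor(i,cv2.COLOR_BGR2GRAY)
j=cv2.cvtColor(cv2.imread("pics/side2.png"),cv2.COLOR_BGR2GRAY)
for a in(.14,.2,.3,.4,.5,.6,.7,.8,1.9):
    P=[np.array([*H[:2],.103])+x*(.038*np.sin(a)-q*np.cos(a))+[0,0,q*np.sin(a)+.038*np.cos(a)]+.112*y for q in(.092,.103)]
    u=[proj(c,X) for X in P];print(a,[(np.round(t).astype(int).tolist(),int(g[int(round(t[1])),int(round(t[0]))]),int(j[int(round(t[1])),int(round(t[0]))])) for t in u])
E
```

```text
time: 63.75
position: [0.5455, -0.0088, 0.2384]
orientation: [-0.0, 0.733, 0.681, -0.0]
contact_force: [0.9, 0.3, 0.9]
width: 0.0005
gripper_force: 0.0
-0.04011727311692017 [ 0.54545974 -0.008834    0.23841642]
0.14 [([317, 203], 62, 95), ([321, 203], 40, 45)]
0.2 [([315, 202], 63, 96), ([319, 202], 62, 97)]
0.3 [([313, 199], 58, 78), ([317, 199], 64, 97)]
0.4 [([311, 197], 160, 152), ([314, 196], 139, 143)]
0.5 [([308, 194], 232, 151), ([311, 193], 228, 177)]
0.6 [([305, 192], 234, 167), ([308, 191], 234, 170)]
0.7 [([302, 190], 236, 169), ([305, 189], 234, 171)]
0.8 [([298, 189], 150, 62), ([301, 187], 229, 158)]
1.9 [([261, 189], 43, 153), ([259, 186], 43, 46)]
```

In the tool's units: 0.03 m is 0.48.

```bash
echo '0,0,0.48,0,0,0,0;0,0,0,0,0,0,0;0,0,0,0,0,0,0' | python3 nudge.py; echo '0,0,0.064,0,0,0,0;0,-0.016,0.064,0,0,0,0;0,0,0,0,0,0,0' | python3 nudge.py; echo '0,-0.032,0.064,0,0,0,0;0,-0.032,0.064,0,0,0,0;0,0,0,0,0,0,0' | python3 nudge.py
```

```text
time: 64.18
position: [0.546, -0.0089, 0.21]
orientation: [0.0, 0.733, 0.681, 0.0]
contact_force: [0.8, -0.2, -0.1]
width: -0.0003
gripper_force: 0.0
time: 64.55
position: [0.5447, -0.0088, 0.2008]
orientation: [-0.0, 0.733, 0.681, -0.0]
contact_force: [0.3, 0.7, 0.2]
width: -0.0001
gripper_force: 0.0
time: 64.92
position: [0.5407, -0.0085, 0.1928]
orientation: [-0.0, 0.733, 0.681, -0.0]
contact_force: [0.9, 0.1, 0.2]
width: -0.0002
gripper_force: 0.0
```

In the tool's units: 0.004 m is 0.064, -0.002 m is -0.032.

```bash
echo '0,-0.032,0.064,0,0,0,0;0,-0.032,0.064,0,0,0,0;0,0,0,0,0,0,0' | python3 nudge.py; echo '0,-0.032,0.048,0,0,0,0;0,-0.032,0.048,0,0,0,0;0,0,0,0,0,0,0' | python3 nudge.py; echo '0,-0.032,0.048,0,0,0,0;0,-0.032,0.048,0,0,0,0;0,0,0,0,0,0,0' | python3 nudge.py
```

```text
time: 65.3
position: [0.5366, -0.0082, 0.1845]
orientation: [-0.0, 0.733, 0.681, -0.0]
contact_force: [-0.5, -0.0, -0.4]
width: 0.0001
gripper_force: 0.0
time: 65.68
position: [0.5326, -0.0079, 0.1786]
orientation: [-0.0, 0.733, 0.681, -0.0]
contact_force: [0.1, -0.5, -0.4]
width: -0.0004
gripper_force: 0.0
time: 66.05
position: [0.5286, -0.0076, 0.1728]
orientation: [-0.0, 0.733, 0.681, -0.0]
contact_force: [-0.3, 0.0, -0.1]
width: 0.0001
gripper_force: 0.0
```

In the tool's units: -0.01 m is -0.16.

```bash
echo '0,-0.16,0,0,0,0,0;0,-0.16,0,0,0,0,0;0,0,0,0,0,0,0' | python3 nudge.py; echo '0,-0.048,0.048,0,0,0,0;0,0,0.032,0,0,0,0;0,0,0,0,0,0,0' | python3 nudge.py; echo '0,0,0.048,0,0,0,0;0,0,0,0,0,0,0' | python3 nudge.py
```

```text
time: 66.42
position: [0.5086, -0.0062, 0.1728]
orientation: [-0.0, 0.733, 0.681, -0.0]
contact_force: [-0.9, 0.7, -1.5]
width: 0.0001
gripper_force: 0.0
time: 66.8
position: [0.5059, -0.0059, 0.1678]
orientation: [-0.0, 0.733, 0.681, -0.0]
contact_force: [0.3, -0.1, -0.6]
width: -0.0003
gripper_force: 0.0
time: 67.05
position: [0.5062, -0.006, 0.1659]
orientation: [0.0, 0.733, 0.681, 0.0]
contact_force: [-5.5, -0.1, 10.5]
width: -0.0004
gripper_force: 5.8
```

In the tool's units: 0.001 m is 0.016.

```bash
echo '0,0,0.016,0,0,0,0;0,0,0.016,0,0,0,0;0,0,0,0,0,0,0' | python3 nudge.py; echo '0,0,-0.8,0,0,0,0;0,0,-0.8,0,0,0,0;0,0,-0.8,0,0,0,0;-0.8,0,0,0,0,0,0;-0.8,0,0,0,0,0,0;-0.8,0,0,0,0,0,0;-0.8,0,0,0,0,0,0;0,0,0,0,0,0,0;0,0,0,0,0,0,0' | python3 nudge.py
python3 - <<'E'
from lid import *
c,i=snap("side","side5");ct,t=snap("top","top5");g=cv2.cvtColor(i,cv2.COLOR_BGR2GRAY);gt=cv2.cvtColor(t,cv2.COLOR_BGR2GRAY)
y=np.array([.0735,.9973,0]);x=np.array([.9973,-.0735,0])
for s in(.112,.03,-.03,-.112):
  for a in(0,.14,.5):
    P=[np.array([*H[:2],.103])+x*(.038*np.sin(a)-q*np.cos(a))+[0,0,q*np.sin(a)+.038*np.cos(a)]+s*y for q in(.08,.088,.094,.103,.109)]
    f=lambda cc,gg:[int(gg[int(round(v[1])),int(round(v[0]))]) for v in(proj(cc,X) for X in P)]
    print(s,a,"side",f(c,g),"top",f(ct,gt))
hsv=cv2.cvtColor(t,cv2.COLOR_BGR2HSV)
E
```

```text
time: 67.42
position: [0.5064, -0.006, 0.1656]
orientation: [0.001, 0.732, 0.681, 0.001]
contact_force: [-15.3, 0.3, 32.4]
width: 0.0002
gripper_force: 16.0
time: 68.55
position: [0.4914, -0.2052, 0.3128]
orientation: [-0.0, 0.733, 0.681, 0.0]
contact_force: [1.3, 1.5, -0.1]
width: 0.0002
gripper_force: 0.0
0.112 0 side [200, 206, 241, 157, 243] top [199, 206, 229, 212, 231]
0.112 0.14 side [210, 210, 211, 237, 130] top [216, 212, 207, 229, 166]
0.112 0.5 side [144, 151, 211, 237, 228] top [199, 210, 191, 201, 174]
0.03 0 side [42, 41, 176, 100, 159] top [56, 56, 61, 186, 187]
0.03 0.14 side [68, 42, 39, 123, 152] top [156, 56, 56, 132, 153]
0.03 0.5 side [189, 168, 166, 231, 231] top [237, 237, 233, 223, 215]
-0.03 0 side [27, 37, 131, 150, 169] top [54, 57, 57, 238, 238]
-0.03 0.14 side [60, 36, 40, 97, 220] top [67, 54, 57, 98, 176]
-0.03 0.5 side [173, 168, 169, 225, 233] top [187, 185, 197, 224, 212]
-0.112 0 side [237, 237, 200, 183, 183] top [193, 193, 190, 172, 169]
-0.112 0.14 side [183, 183, 188, 197, 196] top [193, 194, 193, 186, 155]
-0.112 0.5 side [183, 182, 183, 183, 192] top [212, 218, 225, 208, 207]
```

Run:
```python
from lid import *
x=np.array([.9973,-.0735,0])
obs=[];ref=np.array([*H[:2],0])-x*.083+[0,0,.147]
for n,f in(("top","top5"),("side","side5")):
    c=robot.calibration(n);g=cv2.imread(f"pics/{f}.png").max(2);u=proj(c,ref)
    b=[b for b in blobs(g<70,20) if np.hypot(b[1][0]-u[0],b[1][1]-u[1])<25];print(n,np.round(u,1),[(int(q[0]),[float(v) for v in q[1]]) for q in b])
    if b:obs.append((c,min(b,key=lambda q:np.hypot(q[1][0]-u[0],q[1][1]-u[1]))[1]))
X,res=tri(obs);print(X,res,"front",(H-X)@x)
for a in(0,.14): print(a,"front",.083*np.cos(a)-.044*np.sin(a),"z",.103+.083*np.sin(a)+.044*np.cos(a))
for n in range(0): pass
im=cv2.imread("pics/top5.png");hsv=cv2.cvtColor(im,cv2.COLOR_BGR2HSV);c=robot.calibration("top")
bl=(hsv[...,0]>100)&(hsv[...,0]<125)&(hsv[...,1]>120)&(hsv[...,2]>60)
print([(int(q[0]),plane(c,q[1],.01)[:2]) for q in blobs(bl,60)][:4], plane(c,(363,281),.01)[:2])
```

```text
top [314.1 205.9] [(146277, [317.7, 230.2]), (393, [314.5, 206.7])]
side [323.8 179.7] [(95, [344.0, 176.1]), (134, [323.6, 180.7])]
[ 0.50241255 -0.00637022  0.14276408] [0.9 0.9] front 0.08322932605165775
0 front 0.083 z 0.147
0.14 front 0.07604803064130247 z 0.15815158234882765
[(6699, array([0.86382257, 0.24531791])), (754, array([ 0.91043912, -0.7693087 ])), (204, array([0.57013607, 0.08906445])), (163, array([ 0.33695709, -0.11874623]))] [ 0.33750522 -0.12654487]
```

The black pad triangulates to 83 mm in front of the hinge and z about 0.143, which matches a shut lid. Handing in.

```bash
python3 -c "
from rig import robot
print(robot.close_job())"
```

```text
the job is handed in; nothing more can be done
None
```

I handed the job in at about 69 s: holder aligned and both bolts home, drift back in the rack, all three pots seated, and lid shut (pad position and height match angle 0, though I did not see the snap itself); one press on the half-closed lid edge briefly reached about 79 N at the wrist, under the 120 N limit.

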